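# Lids back on the storage jars at the second-hand glass stall

### The job

The wooden lids of the four storage jars lie in two stacks on the stall table: take the stacks apart and put each lid on the jar it fits, round on round and square on square, larger on larger and smaller on smaller, fully home with its plug in the neck and lying level. Set the lids down gently, and leave the jars standing where they are and the blue vase and the green glass dish undisturbed.

Things in the scene. Friction and masses are not known exactly. Their poses are not given: they have to be found in the camera images.
- lid_round_large: Larger round wooden lid, about 42 g (sizes in mm): a flat-topped plate 66 in diameter and 16 thick, with a round plug 43 in diameter and 10 high (lower edge bevelled or rounded by 4) centred under it; 26 high in all. Origin: centre of the plug's underside; z up. Starts at the bottom of one of the two stacks, its plug on the table and one of the two smaller lids on its top.
- lid_square_large: Larger square wooden lid, about 45 g (sizes in mm): a flat-topped plate 62 x 62 and 16 thick, with a square plug 39 wide and 10 high (lower edge bevelled or rounded by 4) centred under it; 26 high in all. Origin: centre of the plug's underside; z up; x and y square to its sides. Starts at the bottom of one of the two stacks, its plug on the table and one of the two smaller lids on its top.
- lid_round_small: Smaller round wooden lid, about 24 g (sizes in mm): a flat-topped plate 50 in diameter and 16 thick, with a round plug 28 in diameter and 10 high (lower edge bevelled or rounded by 4) centred under it; 26 high in all. Origin: centre of the plug's underside; z up. Starts on the top of one of the two larger lids (either one), up to about 5 mm off centre.
- lid_square_small: Smaller square wooden lid, about 25 g (sizes in mm): a flat-topped plate 46 x 46 and 16 thick, with a square plug 25 wide and 10 high (lower edge bevelled or rounded by 4) centred under it; 26 high in all. Origin: centre of the plug's underside; z up; x and y square to its sides. Starts on the top of one of the two larger lids (either one), up to about 5 mm off centre.
- jar_round_large: Larger round jar of white opal glass, open, empty and standing loose, about 360 g (sizes in mm): 88 high to the rim, body 76 in diameter, above it a straight neck 20 high, 60 in diameter outside and 51 inside, which takes the plug of the larger round lid; the lid's plate then rests on the rim and overhangs the neck by 3 all round (lid origin 78 above the jar's origin). Origin: centre of the foot; z up.
- jar_square_large: Larger square jar of white opal glass, open, empty and standing loose, about 360 g (sizes in mm): 80 high to the rim, body 70 wide, above it a straight neck 20 high, 56 wide outside and 47 inside, which takes the plug of the larger square lid; the lid's plate then rests on the rim and overhangs the neck by 3 all round (lid origin 70 above the jar's origin). Origin: centre of the foot; z up; x and y square to its sides.
- jar_round_small: Smaller round jar of white opal glass, open, empty and standing loose, about 220 g (sizes in mm): 68 high to the rim, body 60 in diameter, above it a straight neck 20 high, 44 in diameter outside and 36 inside, which takes the plug of the smaller round lid; the lid's plate then rests on the rim and overhangs the neck by 3 all round (lid origin 58 above the jar's origin). Origin: centre of the foot; z up.
- jar_square_small: Smaller square jar of white opal glass, open, empty and standing loose, about 220 g (sizes in mm): 62 high to the rim, body 54 wide, above it a straight neck 20 high, 40 wide outside and 32 inside, which takes the plug of the smaller square lid; the lid's plate then rests on the rim and overhangs the neck by 3 all round (lid origin 52 above the jar's origin). Origin: centre of the foot; z up; x and y square to its sides.
- vase: Bystander: cobalt-blue vase with a gold band, 155 mm high, 62 mm wide at most, standing loose at the edge of the work. Origin: centre of the foot.
- glass_dish: Bystander: small green cut-glass dish, 40 mm high, 84 mm wide at the rim, standing loose among the jars. Origin: centre of the foot.
There are look-alikes about, which are no part of the job. What is shaped like the lid_square_small but pink or yellow is not meant.

How it is judged:
At the end, for the whole second after the job is handed in: Every lid sits in its own jar: plate down on the rim within 3 mm, centred within 8 mm, level on the jar within 4 degrees; jars upright (3 degrees) and within 40 mm of where they stood; vase and dish upright and within 30 mm of where they stood; all released and at rest (z of lid_round_large in the frame of jar_round_large between 0.075 and 0.081 m and horizontal distance between lid_round_large and jar_round_large below 0.008 m and angle between the z axis of lid_round_large and the z axis of jar_round_large, either way round below 0.07 rad and angle between each of lid_round_large, lid_square_large, lid_round_small, lid_square_small, vase, glass_dish's own z axis and vertical below 0.1 rad and angle between each of jar_round_large, jar_square_large, jar_round_small, jar_square_small's own z axis and vertical below 0.06 rad and distance of each of jar_round_large, jar_square_large, jar_round_small, jar_square_small from where it was at the start of the episode below 0.04 m and linear speed of each of lid_round_large, jar_round_large, lid_square_large, jar_square_large, lid_round_small, jar_round_small, lid_square_small, jar_square_small below 0.02 m/s and z of lid_square_large in the frame of jar_square_large between 0.067 and 0.073 m and horizontal distance between lid_square_large and jar_square_large below 0.008 m and angle between the z axis of lid_square_large and the z axis of jar_square_large, either way round below 0.07 rad and z of lid_round_small in the frame of jar_round_small between 0.055 and 0.061 m and horizontal distance between lid_round_small and jar_round_small below 0.008 m and angle between the z axis of lid_round_small and the z axis of jar_round_small, either way round below 0.07 rad and z of lid_square_small in the frame of jar_square_small between 0.049 and 0.055 m and horizontal distance between lid_square_small and jar_square_small below 0.008 m and angle between the z axis of lid_square_small and the z axis of jar_square_small, either way round below 0.07 rad and distance of each of vase, glass_dish from where it was at the start of the episode below 0.03 m); the robot touches nothing.
It fails at once if a jar is pushed away by more than 40 mm or knocked over (distance of any of jar_round_large, jar_square_large, jar_round_small, jar_square_small from where it was at the start of the episode above 0.04 m or angle between any of jar_round_large, jar_square_large, jar_round_small, jar_square_small's own z axis and vertical above 0.35 rad).
It fails at once if the vase or the glass dish is moved by more than 30 mm or tipped (distance of any of vase, glass_dish from where it was at the start of the episode above 0.03 m or angle between any of vase, glass_dish's own z axis and vertical above 0.3 rad).
It fails at once if a lid is rammed or pressed onto a jar with more than 80 N (contact force between any of lid_round_large, lid_square_large, lid_round_small, lid_square_small and jar_round_large above 80 N or contact force between any of lid_round_large, lid_square_large, lid_round_small, lid_square_small and jar_square_large above 80 N or contact force between any of lid_round_large, lid_square_large, lid_round_small, lid_square_small and jar_round_small above 80 N or contact force between any of lid_round_large, lid_square_large, lid_round_small, lid_square_small and jar_square_small above 80 N).
It also fails if it takes over 112 s, if anything falls off the work surface, if the arm or the gripper's body presses on something with over 40 N, if the wrist force passes 120 N, or if a joint passes its speed limit or range.

### The arm

A 6-joint arm with a two-finger parallel gripper is mounted at the origin on the work surface. World frame = base frame: x ahead of the robot, y to its left, z up, the work surface at z = 0. Lengths are in m, angles in rad, forces in N, time in s.
With the tool pointing down it reaches from about 0.3 to 0.875 m from the base axis. Payload 6.4 kg.
Tool frame: the origin (TCP) lies on the centre line of the jaws, within the pads' length; the fingertips stand manip.tcp_to_tips ahead of it and the grasp point (between the pads) lies 5 mm behind it (manip.tcp_to_tips is the distance from the TCP to the fingertips, in m); x points along the fingers, y is the direction in which the jaws open and shut, and the axes are right-handed (so a half turn about x gives the same grasp; the last joint's range is limited). The gripper opens to 85 mm and grips with 20 to 120 N. Pads are 22 mm wide; open, the fingers measure 114 mm over their backs; the gripper's body (76 mm by 85 mm) begins 54 mm behind the grasp point. The pads swing forward as they close: fully open they stand 13 mm farther back than shut.
Start: joints at [0.943, 0.181, 1.607, -0, 1.354, -0.206], TCP at [0.235, 0.525, 0.245] pointing down, gripper open.
Joint ranges: [-2.99, 2.99], [-0.89, 2.07], [0.3, 2.58], [-1.14, 4.28], [0, 2.63], [-3.12, 3.12]. Speed limits (rad/s): [2.57, 2.57, 3.01, 3.14, 3.14, 3.14].

### API

Orientations are given as a unit quaternion [x, y, z, w].
In Python, from workcell import manip gives the robot as it stands.
- The arm moves only by the tool arm_command, never from a script. Its argument "rows" is a list of rows, each a list of 5 numbers: the finger opening in m, from 0 to 0.0854, then the shift along the tool's x, y, z in m, then the turn about the tool's x in degrees. In form: [[jaw, tx, ty, tz, twist], ...]. A call has 1 to 10 rows; each row shifts and turns the commanded pose from where the row before left it, along the tool's axes as they then stand; what a row does not reach is not made up. A row lasts 1/10 s, in which the tool goes at most 50 mm and 8.59 degrees, less where a joint would pass 70% of its speed; a pose out of reach is approached as far as the arm can. A call is refused whole if a number of a shift passes 0.05 or a number of a turn 8.59, either way. A call with a gripper value outside its range is refused whole. The fingers move at their own pace and stop on an object; "squeeze" is the grip in N (left out, the last holds). Time passes only in rows, so rows that do not move let the fingers close. It gives the time, the measured TCP pose, the force and the opening at its end, in the units of the state.
- manip.observe(): the state, without advancing time (a new reading comes with each control period).
- manip.grab_frame(name): name is "scene" or "top"; returns the picture (400x640x3 uint8, red, green, blue); there is no depth.
- manip.camera_model(name): a dict with "mtx" (3x3 intrinsics, pixels), "dist_coeffs" ([k1, k2, p1, p2, k3] as OpenCV has them; the pictures are not rectified), "cam_to_world" (4x4, takes a point from camera to world coordinates). Camera axes: x right, y up, looking along -z (the intrinsics and any distortion apply to the point x, -y, -z); pixel columns grow to the right and rows downward; lengths in m; the calibration is good to about 2 mm. A picture is of the moment at which its call begins. camera_model takes no time and is no camera call.
- manip.close_job(): hands the job in, once; it reports no verdict.
The state is a dict: "clock": time; "joint_positions": joint angles; "joint_vel": joint speeds; "joint_torque": joint torques, N m; "position": TCP position; "tool_rot": TCP orientation; "ft_force": force on the tool from outside, world axes, zero at the start; "torque": the same for the moment, N m; "opening": finger opening in m.
Only numpy, scipy, OpenCV 4.12 (cv2) and the standard library are available. Lean on these libraries where they do the work, as an engineer would, in place of code of your own. Each camera call takes 0.05 s, during which the arm holds its last target.

## Working session

There is one attempt and no reset: what is moved stays moved. The work goes in short steps, Python scripts to look and compute and a tool call to move; the robot and the scene stay as the last step left them, time stands still between calls to the robot, and variables do not carry over. Pictures are saved under pics/ and viewed, and the job is handed in when it is done.

Besides the shell and the picture viewer there is one more tool, called in YAML: its name, and indented under it one key for each argument. arm_command: Moves the arm, as the interface text tells. Its arguments: {"type":"object","properties":{"rows":{"type":"array","items":{"type":"array","items":{"type":"number"}}},"squeeze":{"type":"number"}},"required":["rows"]}

```bash
ls; mkdir -p pics; python3 - <<'E'
from workcell import manip
import cv2,numpy as np
print(manip.observe()); print(manip.tcp_to_tips)
np.set_printoptions(precision=4,suppress=True)
for n in("scene","top"):
    print(manip.camera_model(n))
    cv2.imwrite(f"pics/{n}0.png",manip.grab_frame(n)[:,:,::-1])
E
```

```text
pics
{'clock': 0.0, 'joint_positions': array([ 9.42682622e-01,  1.81525325e-01,  1.60797468e+00,  4.83694729e-06,
        1.35377175e+00, -2.06290023e-01]), 'joint_vel': array([0.00113022, 0.0007779 , 0.00042118, 0.00053463, 0.00055932,
       0.00036402]), 'joint_torque': array([-6.46480039e-04, -4.44891644e+01, -3.51330721e+01, -4.01135321e-04,
        9.48612549e-03,  3.00013403e-05]), 'position': array([0.23509517, 0.52419246, 0.24440906]), 'tool_rot': array([ 0.1474922 ,  0.69167935, -0.14857632,  0.6911952 ]), 'ft_force': array([ 0.25316836, -0.24216294, -0.63240579]), 'torque': array([-0.00346849,  0.02129875, -0.03914378]), 'opening': 0.08532166880312998}
0.014
{'mtx': array([[446.3847,   0.    , 317.7015],
       [  0.    , 446.3847, 199.3781],
       [  0.    ,   0.    ,   1.    ]]), 'dist_coeffs': array([-0.0583,  0.    ,  0.    ,  0.    ,  0.    ]), 'cam_to_world': array([[-0.681 , -0.579 ,  0.4484,  1.0203],
       [ 0.7322, -0.5468,  0.406 ,  0.4042],
       [ 0.0101,  0.6048,  0.7963,  0.9811],
       [ 0.    ,  0.    ,  0.    ,  1.    ]])}
{'mtx': array([[381.2148,   0.    , 319.66  ],
       [  0.    , 381.2148, 211.0782],
       [  0.    ,   0.    ,   1.    ]]), 'dist_coeffs': array([-0.034,  0.   ,  0.   ,  0.   ,  0.   ]), 'cam_to_world': array([[ 0.0189,  0.9722, -0.2336,  0.2736],
       [-0.9998,  0.0195,  0.0004, -0.0883],
       [ 0.0049,  0.2335,  0.9723,  1.01  ],
       [ 0.    ,  0.    ,  0.    ,  1.    ]])}
```

View pics/scene0.png

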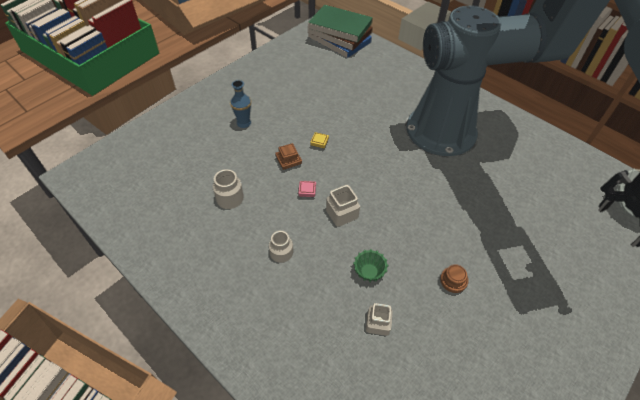

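View pics/top0.png

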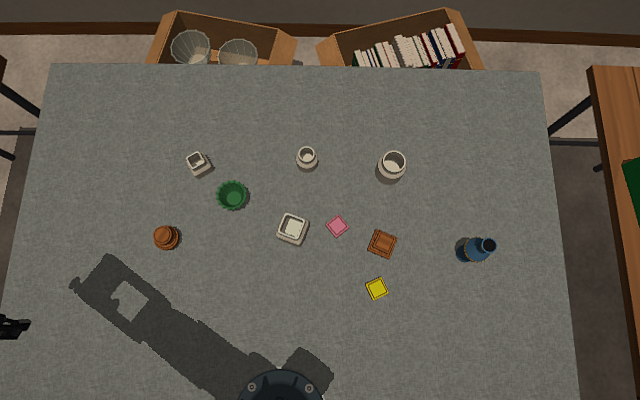

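Top view: square stack near (382,243), round stack near (166,237), pink (337,226) and yellow (377,289) look-alikes, which are not meant. Jars: round large (392,165), round small (306,157), square large (292,229), square small (198,163). Dish (232,195), vase (475,250). Next, enlarged crops.

```bash
cat > h.py <<'E'
import cv2,numpy as np
from workcell import manip
np.set_printoptions(precision=4,suppress=True)
def cam(n):
    c=manip.camera_model(n);return np.array(c["mtx"]),np.array(c["dist_coeffs"]),np.array(c["cam_to_world"])
def proj(n,P):
    K,d,T=cam(n);P=np.atleast_2d(P);Q=(P-T[:3,3])@T[:3,:3]*[1,-1,-1]
    return cv2.projectPoints(Q,np.zeros(3),np.zeros(3),K,d)[0][:,0]
def unproj(n,uv,z):
    K,d,T=cam(n);p=cv2.undistortPoints(np.array(uv,float).reshape(-1,1,2),K,d)[:,0]
    r=np.c_[p[:,0],-p[:,1],-np.ones(len(p))]@T[:3,:3].T
    s=(z-T[2,3])/r[:,2];return T[:3,3]+r*s[:,None]
def crop(img,c,r=25,s=8):
    x,y=c;return cv2.resize(img[y-r:y+r,x-r:x+r],None,fx=s,fy=s,interpolation=cv2.INTER_CUBIC)
E
cat > c.py <<'E'
from h import *
T=cv2.imread("pics/top0.png");S=cv2.imread("pics/scene0.png")
r=20
def tile(img,cs,s=13):
    out=[]
    for c in cs:
        k=crop(img,c,r,s)
        for i in range(0,2*r,5):
            cv2.putText(k,str(c[0]-r+i),(i*s,9),0,.33,(255,255,255),1);cv2.putText(k,str(c[1]-r+i),(0,i*s+9),0,.33,(0,255,255),1)
            cv2.line(k,(i*s,0),(i*s,2*r*s),(200,200,200),1) if 0 else None
        out.append(k)
    return np.hstack(out)
f=lambda *a:np.vstack(a)
cv2.imwrite("pics/a.png",cv2.resize(f(tile(T,[(382,243),(166,237)],9),tile(S,[(289,156),(455,278)],9)),(720,600)) if 0 else tile(T,[(382,243),(166,237)],10))
cv2.imwrite("pics/b.png",tile(S,[(289,156),(455,278)],10))
E
python3 c.py
```

```text
(no output)
```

View pics/a.png

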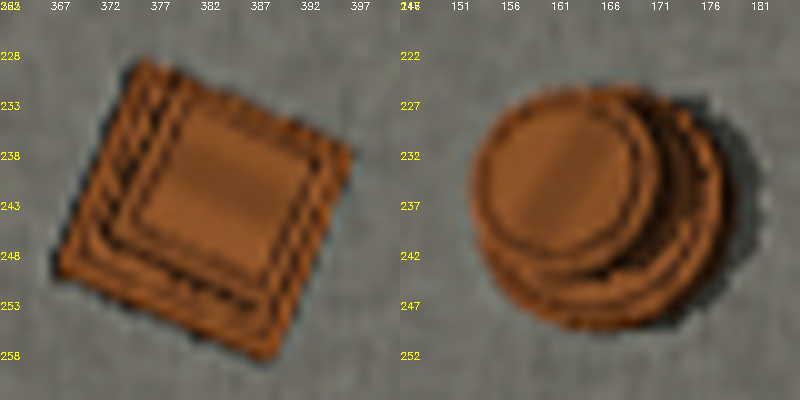

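View pics/b.png

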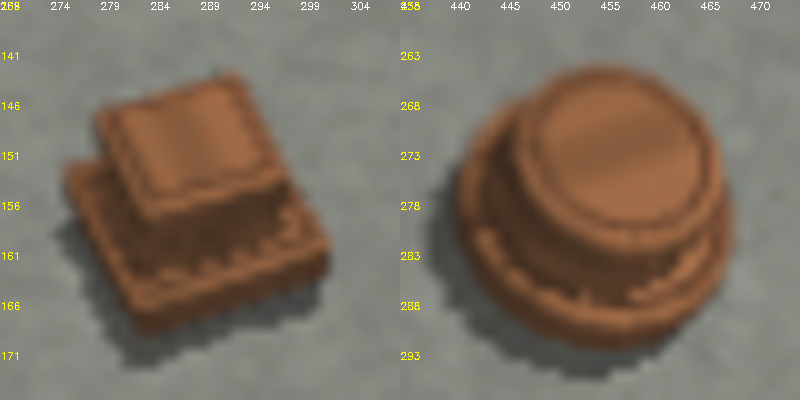

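Both stacks are confirmed as square small on square large and round small on round large. Now the jars.

```bash
sed -i '/^cv2.imwrite/d' c.py; cat >> c.py <<'E'
cv2.imwrite("pics/c.png",f(tile(T,[(392,165),(292,229)],7),tile(T,[(306,157),(198,163)],7)))
cv2.imwrite("pics/d.png",f(tile(S,[(227,188),(343,205)],7),tile(S,[(281,247),(380,319)],7)))
E
python3 c.py
```

```text
(no output)
```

View pics/c.png

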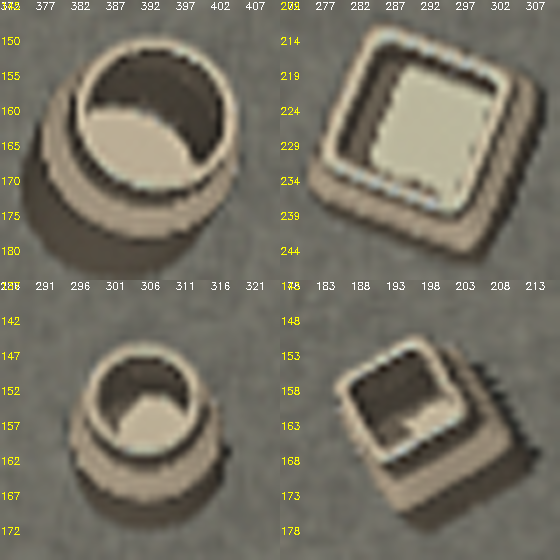

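View pics/d.png

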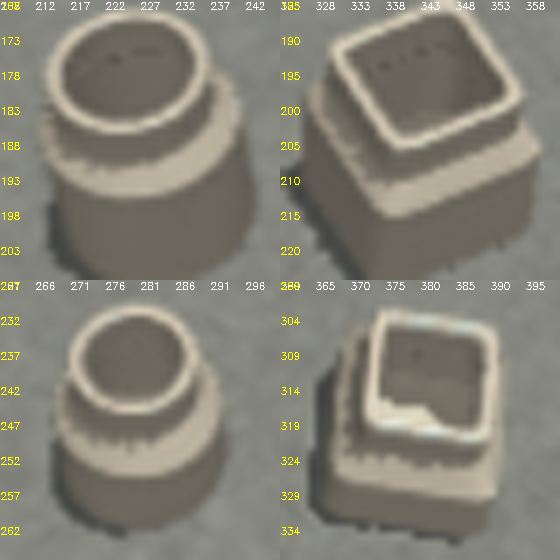

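```bash
cat > m.py <<'E'
from h import *
def sq(n,pts,z):
    p=unproj(n,np.array(pts)-.5,z);c=p.mean(0)
    e=[p[(i+1)%4]-p[i] for i in range(4)]
    a=[np.degrees(np.arctan2(v[1],v[0]))%90 for v in e]
    print(n,"c",c,"sides",[round(1000*np.linalg.norm(v[:2]),1) for v in e],"yaw",np.round(a,1))
def rd(n,x0,x1,y0,y1,z):
    p=unproj(n,np.array([[(x0+x1)/2,(y0+y1)/2],[x0,(y0+y1)/2],[x1,(y0+y1)/2]])-.5,z)
    print(n,"c",p[0],"d",np.linalg.norm(p[2]-p[1])*1000)
print("JRL");rd("top",382.9,406,150.4,172.4,.088);rd("scene",213.4,236.7,169.7,186.9,.088)
print("JRS");rd("top",298,315.1,145.9,162.7,.068);rd("scene",271,289.3,230.9,245.9,.068)
print("JSL");sq("top",[(284.9,212.4),(305.3,219.7),(298,239.4),(277.7,232.6)],.08);sq("scene",[(330.1,191.4),(347.6,186),(357.9,198.6),(340.7,206.4)],.08)
print("JSS");sq("top",[(186,158),(197.7,151.1),(204.6,161.3),(192.9,169.4)],.062);sq("scene",[(373.4,303),(391,305.1),(390,322),(372.3,318.7)],.062)
# stacks. top crop a: origins (362,223),(146,217) s=10
print("LSL top face");sq("top",[(362+14,223+5.8),(362+35.4,223+15),(362+27,223+36.2),(362+5.5,223+27.8)],.026)
print("LSS");sq("top",[(362+18.2,223+7.5),(362+32.8,223+15.3),(362+25.6,223+30.8),(362+10,223+24)],.052)
sq("scene",[(269+9.7,136+10.8),(269+23.7,136+7.2),(269+29,136+17.8),(269+15.3,136+21.5)],.052)
print("LRL");rd("top",146+7.1,146+32.8,217+8.5,217+33,.026);rd("scene",435+5.9,435+33.3,258+9.2,258+33.8,.026)
print("LRS");rd("top",146+6.9,146+25.8,217+8.7,217+27.2,.052);rd("scene",435+11.6,435+32.1,258+6.5,258+25,.052)
E
python3 m.py
```

```text
JRL
top c [ 0.6318 -0.2775  0.088 ] d 59.73705547596955
scene c [ 0.6325 -0.276   0.088 ] d 60.943059089428495
JRS
top c [ 0.6545 -0.0499  0.068 ] d 45.11150290541181
scene c [ 0.6545 -0.0487  0.068 ] d 44.10419660637165
JSL
top c [ 0.4588 -0.0181  0.08  ] sides [np.float64(54.6), np.float64(52.7), np.float64(53.3), np.float64(54.1)] yaw [71.1 71.6 72.5 73.1]
scene c [ 0.4572 -0.0168  0.08  ] sides [np.float64(49.3), np.float64(47.8), np.float64(51.1), np.float64(54.3)] yaw [64.7 73.9 72.2 71.3]
JSS
top c [0.6355 0.2449 0.062 ] sides [np.float64(35.6), np.float64(35.5), np.float64(37.1), np.float64(38.3)] yaw [34.4 36.6 38.8 34.4]
scene c [0.633  0.2458 0.062 ] sides [np.float64(38.9), np.float64(39.5), np.float64(38.5), np.float64(36.9)] yaw [35.6 34.4 31.7 35.1]
LSL top face
top c [ 0.426  -0.2528  0.026 ] sides [np.float64(60.5), np.float64(60.5), np.float64(59.2), np.float64(62.9)] yaw [67.2 67.4 69.5 68.6]
LSS
top c [ 0.4266 -0.2515  0.052 ] sides [np.float64(41.8), np.float64(44.3), np.float64(42.6), np.float64(48.0)] yaw [62.2 64.3 67.1 63.3]
scene c [ 0.4252 -0.2526  0.052 ] sides [np.float64(42.4), np.float64(44.9), np.float64(40.9), np.float64(45.3)] yaw [63.3 64.5 63.8 66.4]
LRL
top c [0.4313 0.3141 0.026 ] d 67.99213442424818
scene c [0.4336 0.3169 0.026 ] d 66.37501083189736
LRS
top c [0.4342 0.3136 0.052 ] d 48.798698236220616
scene c [0.4332 0.315  0.052 ] d 48.754785895268945
```

```bash
cat > o.py <<'E'
from h import *
import sys
def circ(c,d,z):
    t=np.linspace(0,2*np.pi,60);return np.c_[c[0]+d/2*np.cos(t),c[1]+d/2*np.sin(t),0*t+z]
def sqr(c,w,z,yaw):
    a=np.radians(yaw+45+90*np.arange(5));return np.c_[c[0]+w/2**.5*np.cos(a),c[1]+w/2**.5*np.sin(a),0*a+z]
E={"JRL":((.632,-.277),[("c",.060,.088),("c",.076,0.0)],0),"JRS":((.6545,-.0493),[("c",.044,.068),("c",.06,0)],0),
"JSL":((.458,-.0175),[("s",.056,.08),("s",.07,0)],72),"JSS":((.6343,.2453),[("s",.04,.062),("s",.054,0)],35),
"LSL":((.426,-.253),[("s",.062,.026)],68),"LSS":((.426,-.252),[("s",.046,.052)],64.5),
"LRL":((.432,.315),[("c",.066,.026)],0),"LRS":((.434,.3143),[("c",.05,.052)],0)}
if __name__=="__main__":
  s=8;r=22
  for n in("top","scene"):
    I=cv2.imread(f"pics/{n}0.png");big=cv2.resize(I,None,fx=s,fy=s,interpolation=cv2.INTER_CUBIC)
    for k,(c,L,y) in E.items():
        for t,w,z in L:
            P=circ(c,w,z) if t=="c" else sqr(c,w,z,y)
            uv=(proj(n,P)+.5)*s
            cv2.polylines(big,[np.round(uv).astype(int)],False,(0,255,0) if "L"!=k[0] or k[2]=="L" else (255,255,0),1,cv2.LINE_AA)
    T=[]
    for k in("JRL","JSL","LSL","JRS","JSS","LRL"):
        c=E[k][0];u=(proj(n,[[c[0],c[1],.04]])[0]*s).astype(int);R=r*s
        T.append(cv2.resize(big[u[1]-R:u[1]+R,u[0]-R:u[0]+R],(266,266),interpolation=cv2.INTER_AREA))
    cv2.imwrite(f"pics/o_{n}.png",np.vstack([np.hstack(T[:3]),np.hstack(T[3:])]))
E
python3 o.py
```

```text
(no output)
```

View pics/o_top.png

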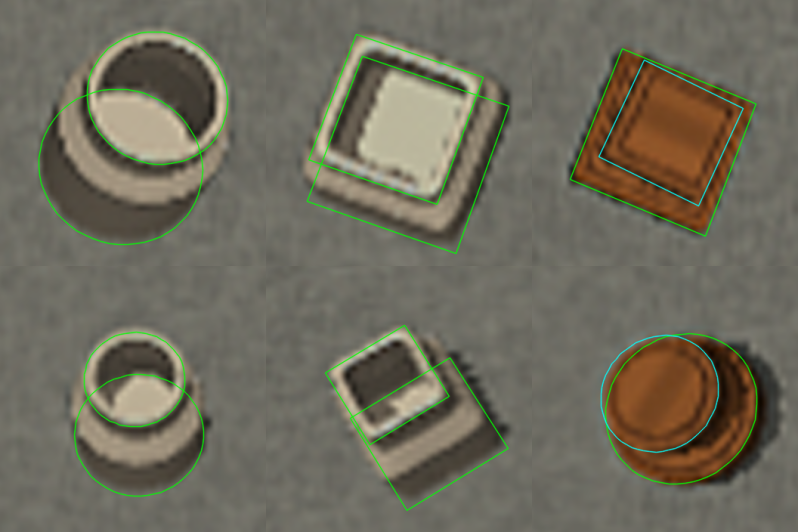

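View pics/o_scene.png

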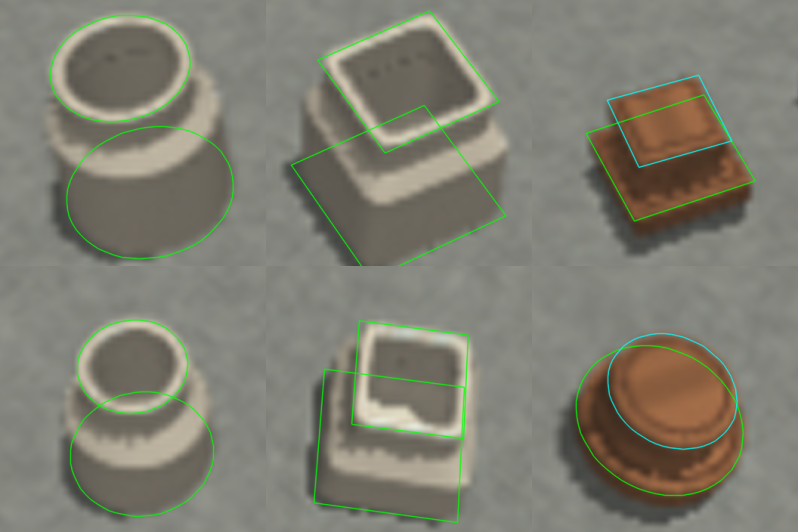

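```bash
cat > g.py <<'E'
from h import *
from scipy.spatial.transform import Rotation as R
import sys
# usage: g.py x y z psi(mod 180 unless 5th arg) -> shift in tool axes after twist
s=manip.observe();M=R.from_quat(s["tool_rot"]).as_matrix();p=s["position"]
psi=np.degrees(np.arctan2(M[1,1],M[0,1]))
print("t",round(s["clock"],2),"pos",p,"psi",round(psi,2),"tilt z",M[:,0],"open",round(s["opening"],4),"F",s["ft_force"],"j",s["joint_positions"])
if len(sys.argv)>4:
    x,y,z,ps=map(float,sys.argv[1:5]);m=float(sys.argv[5]) if len(sys.argv)>5 else 180
    tw=-((ps-psi+m/2)%m-m/2)
    M2=M@R.from_euler('x',tw,degrees=True).as_matrix()
    d=np.array([x,y,z])-p
    print("twist",round(tw,2),"after twist shift mm",1000*d@M2,"| before twist",1000*d@M)
E
python3 g.py .434 .3143 .15 0
```

```text
t 0.1 pos [0.2351 0.5242 0.2445] psi 65.83 tilt z [-0.0009 -0.0013 -1.    ] open 0.0851 F [ 0.4181 -0.0314 -0.7828] j [ 0.9427  0.1815  1.6079 -0.      1.3538 -0.2063]
twist 65.83 after twist shift mm [ 94.5743 198.9717 209.7911] | before twist [  94.5743 -109.9376  267.4243]
```

arm_command:
  rows:
    - [0.085,0.01,-0.0122,0.0297,0]
    - [0.085,0.01,-0.0122,0.0297,0]
    - [0.085,0.01,-0.0122,0.0297,0]
    - [0.085,0.01,-0.0122,0.0297,0]
    - [0.085,0.01,-0.0122,0.0297,0]
    - [0.085,0.01,-0.0122,0.0297,0]
    - [0.085,0.01,-0.0122,0.0297,0]
    - [0.085,0.01,-0.0122,0.0297,0]
    - [0.085,0.01,-0.0122,0.0297,0]
    - [0.085,0,0,0,0]
  squeeze: 25

```text
clock: 1.1
position: [0.4357, 0.3121, 0.1536]
tool_rot: [0.149, 0.692, -0.15, 0.691]
ft_force: [-0.3, 0.5, -0.2]
opening: 0.0849
```

```bash
python3 g.py .434 .3143 .05 65.8
```

```text
t 1.1 pos [0.4357 0.3121 0.1536] psi 65.61 tilt z [-0.0019 -0.0019 -1.    ] open 0.0849 F [-0.3448  0.4724 -0.2429] j [ 0.4005  0.1987  1.7844 -0.0011  1.161  -0.7442]
twist -0.19 after twist shift mm [103.5709   1.6315  -2.3416] | before twist [103.5709   1.6238  -2.3469]
```

arm_command:
  rows:
    - [0.085,0.03,0,0,0]
    - [0.085,0.03,0,0,0]
    - [0.085,0.02,0,0,0]
    - [0.085,0,0,0,0]
    - [0.085,0,0,0,0]

```text
clock: 1.6
position: [0.434, 0.3154, 0.0755]
tool_rot: [0.148, 0.692, -0.148, 0.691]
ft_force: [-0.0, -1.1, 0.2]
opening: 0.0849
```

```bash
python3 g.py .434 .3143 .05 65.8; cat > s.py <<'E'
from h import *
import sys
n,x,y,z,r,name=sys.argv[1],*map(float,sys.argv[2:5]),int(sys.argv[5]),sys.argv[6]
I=manip.grab_frame(n)[:,:,::-1].copy();u=proj(n,[[x,y,z]])[0].astype(int)
u=np.clip(u,r,[639-r,399-r]);cv2.imwrite("pics/"+name,crop(I,u,r,560//(2*r)));print("origin",u-r,"scale",560//(2*r))
E
python3 s.py scene .434 .314 .06 40 s1.png
```

```text
t 1.6 pos [0.434  0.3154 0.0755] psi 65.85 tilt z [-0.0008 -0.0002 -1.    ] open 0.0849 F [-0.0349 -1.115   0.2386] j [ 0.4069  0.3165  1.8239  0.0002  1.002  -0.7425]
twist 0.05 after twist shift mm [25.4631 -0.9322  0.4911] | before twist [25.4631 -0.9326  0.4902]
origin [416 231] scale 7
```

View pics/s1.png

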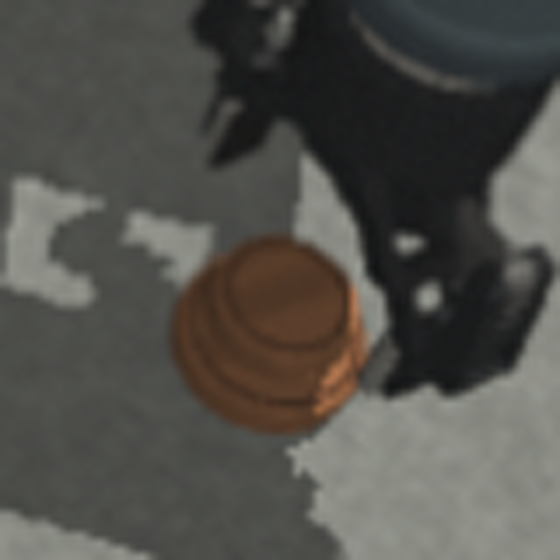

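```bash
python3 - <<'E'
from h import *
for z in(.06,.065,.07,.075):
  for w in(.043,.057):
    print(z,w,*[(proj("scene",[[.434+q*w*.41,.3154+q*w*.912,z]])[0]-[416,231])*7 for q in(-1,1)])
E
```

```text
0.06 0.043 [218.4422 182.8549] [360.9763 394.9967]
0.06 0.057 [196.3037 149.975 ] [385.2858 431.2577]
0.065 0.043 [222.0176 175.456 ] [365.2848 388.1153]
0.065 0.057 [199.7694 142.5031] [389.7241 424.4727]
0.07 0.043 [225.6192 168.0006] [369.6268 381.1787]
0.07 0.057 [203.2604 134.9746] [394.197  417.6329]
0.075 0.043 [229.2476 160.4881] [374.0025 374.1863]
0.075 0.057 [206.777 127.389] [398.705  410.7375]
```

arm_command:
  rows:
    - [0.085,0.015,-0.0009,0.0005,0]
    - [0.085,0.0152,0,0,0]
    - [0.085,0,0,0,0]
    - [0.04,0,0,0,0]
    - [0.04,0,0,0,0]
    - [0.04,0,0,0,0]
    - [0.04,0,0,0,0]
    - [0.04,0,0,0,0]
  squeeze: 25

```text
clock: 2.45
position: [0.4353, 0.3144, 0.0466]
tool_rot: [0.148, 0.691, -0.148, 0.692]
ft_force: [-1.6, -0.1, 4.8]
opening: 0.0489
```

```bash
python3 g.py .434 .3143 .045 65.8; python3 s.py scene .434 .314 .06 40 s2.png
```

```text
t 2.45 pos [0.4353 0.3144 0.0466] psi 65.84 tilt z [ 0.002   0.0008 -1.    ] open 0.0489 F [-1.5983 -0.0552  4.7771] j [ 0.4044  0.3658  1.8318 -0.      0.9417 -0.7447]
twist 0.04 after twist shift mm [ 1.6434 -0.6764 -1.1711] | before twist [ 1.6434 -0.6756 -1.1715]
origin [416 231] scale 7
```

View pics/s2.png

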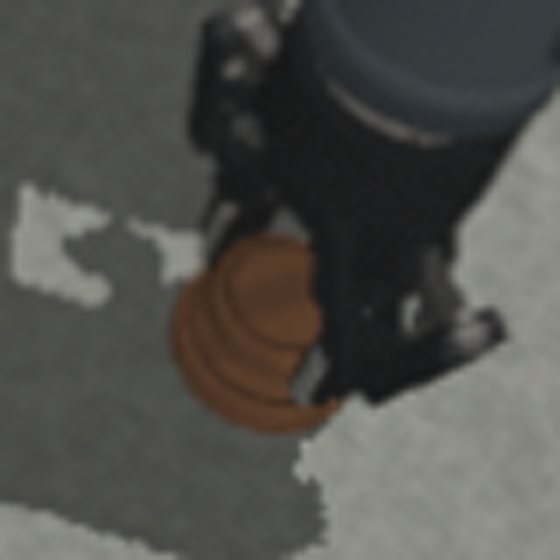

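arm_command:
  rows:
    - [0.04,-0.01,0,0,0]
    - [0.04,-0.02,0,0,0]
    - [0.04,-0.03,0,0,0]
    - [0.04,-0.03,0,0,0]
    - [0.04,-0.02,0,0,0]
    - [0.04,0,0,0,0]

```text
clock: 3.1
position: [0.4368, 0.3151, 0.1595]
tool_rot: [0.15, 0.689, -0.146, 0.694]
ft_force: [-0.0, -0.1, 0.2]
opening: 0.0487
```

```bash
python3 g.py .6545 -.0493 .16 65.8; python3 s.py scene .434 .314 .10 45 s3.png
```

```text
t 3.1 pos [0.4368 0.3151 0.1595] psi 65.84 tilt z [ 0.0071  0.003  -1.    ] open 0.0487 F [-0.0305 -0.058   0.1585] j [ 0.4044  0.1898  1.7814 -0.      1.1626 -0.7447]
twist 0.04 after twist shift mm [  -0.0227 -243.0897  347.9827] | before twist [  -0.0227 -243.3336  347.8122]
origin [416 218] scale 6
```

View pics/s3.png

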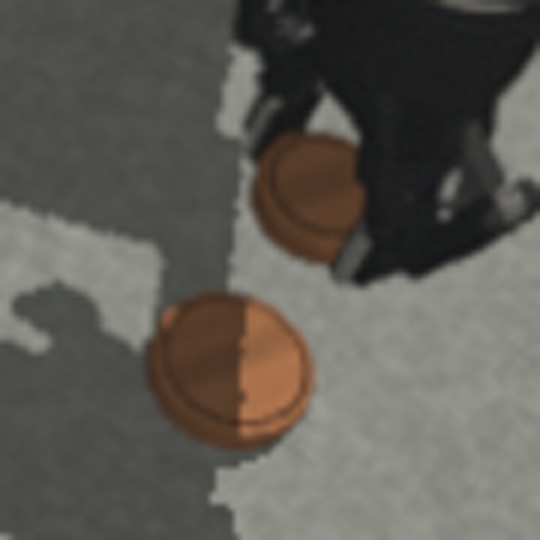

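arm_command:
  rows:
    - [0.04,0,-0.0243,0.0349,0]
    - [0.04,0,-0.0243,0.0349,0]
    - [0.04,0,-0.0243,0.0349,0]
    - [0.04,0,-0.0243,0.0349,0]
    - [0.04,0,-0.0243,0.0349,0]
    - [0.04,0,-0.0243,0.0349,0]
    - [0.04,0,-0.0243,0.0349,0]
    - [0.04,0,-0.0243,0.0349,0]
    - [0.04,0,-0.0243,0.0349,0]
    - [0.04,0,-0.0243,0.0349,0]

```text
clock: 4.15
position: [0.6531, -0.052, 0.1533]
tool_rot: [0.148, 0.692, -0.148, 0.69]
ft_force: [1.0, -0.2, 0.5]
opening: 0.0489
```

arm_command:
  rows:
    - [0.04,0,0,0,0]
    - [0.04,0,0,0,0]
    - [0.04,0,0,0,0]
    - [0.04,0,0,0,0]

```text
clock: 4.55
position: [0.6525, -0.0491, 0.1546]
tool_rot: [0.148, 0.692, -0.147, 0.691]
ft_force: [1.4, -0.7, -0.2]
opening: 0.049
```

```bash
python3 g.py .6555 -.0498 .12 65.8
```

```text
t 4.55 pos [ 0.6525 -0.0491  0.1546] psi 65.92 tilt z [-0.0012  0.0005 -1.    ] open 0.049 F [ 1.366  -0.6915 -0.1977] j [-0.2562  0.4398  1.4672  0.0002  1.236  -1.4068]
twist 0.12 after twist shift mm [34.569   0.5694  3.0772] | before twist [34.569   0.5629  3.0784]
```

arm_command:
  rows:
    - [0.04,0.02,0.0006,0.003,0]
    - [0.04,0.02,0,0,0]
    - [0.04,0.005,0,0,0]
    - [0.04,0,0,0,0]
    - [0.04,0,0,0,0]

```text
clock: 5.05
position: [0.6567, -0.0508, 0.1111]
tool_rot: [0.148, 0.691, -0.148, 0.692]
ft_force: [-0.3, -0.1, -0.0]
opening: 0.0493
```

```bash
python3 g.py .6555 -.0498 .0786 65.8;python3 s.py scene .6545 -.0493 .10 35 s4.png;python3 s.py top .6545 -.0493 .10 35 t4.png; python3 - <<'E'
import cv2,numpy as np
cv2.imwrite("pics/st4.png",cv2.resize(np.hstack([cv2.imread("pics/s4.png"),cv2.imread("pics/t4.png")]),(800,400)))
E
```

```text
t 5.05 pos [ 0.6567 -0.0508  0.1111] psi 65.88 tilt z [ 0.0011 -0.0003 -1.    ] open 0.0493 F [-0.2912 -0.1112 -0.0228] j [-0.2571  0.4978  1.4805  0.      1.1621 -1.4068]
twist 0.08 after twist shift mm [32.4791  0.4403 -1.5814] | before twist [32.4791  0.4424 -1.5808]
origin [243 195] scale 8
origin [270 114] scale 8
```

View pics/st4.png

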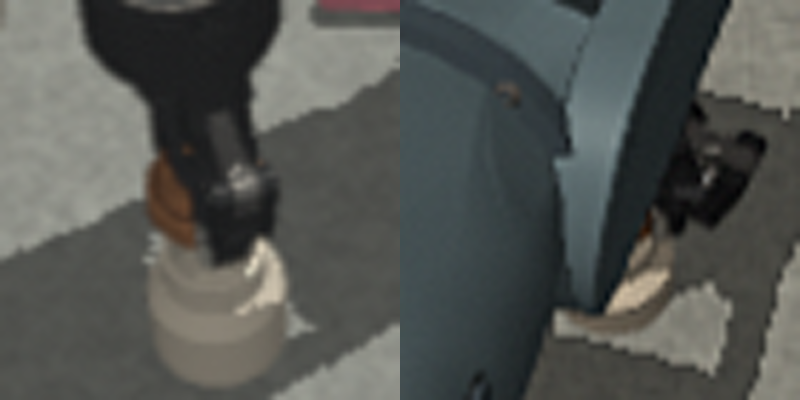

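arm_command:
  rows:
    - [0.04,0.007,0.0004,-0.0015,0]
    - [0.04,0.007,0,0,0]
    - [0.04,0.003,0,0,0]
    - [0.04,0,0,0,0]
    - [0.04,0,0,0,0]

```text
clock: 5.65
position: [0.655, -0.0503, 0.0929]
tool_rot: [0.148, 0.692, -0.148, 0.691]
ft_force: [0.1, -0.3, 0.8]
opening: 0.049
```

arm_command:
  rows:
    - [0.04,0.003,0,0,0]
    - [0.04,0.003,0,0,0]
    - [0.04,0.003,0,0,0]
    - [0.04,0.002,0,0,0]
    - [0.04,0,0,0,0]

```text
clock: 6.15
position: [0.6548, -0.0502, 0.0815]
tool_rot: [0.148, 0.692, -0.148, 0.691]
ft_force: [0.0, -0.1, 0.6]
opening: 0.0492
```

```bash
python3 g.py .6555 -.0498 .0786 65.8
```

```text
t 6.15 pos [ 0.6548 -0.0502  0.0815] psi 65.83 tilt z [-0.0009  0.0002 -1.    ] open 0.0492 F [ 0.0386 -0.1314  0.5632] j [-0.2569  0.5333  1.4959  0.      1.1133 -1.4059]
twist 0.03 after twist shift mm [2.915  0.6757 0.5027] | before twist [2.915  0.6754 0.5031]
```

Plug is in the neck (TCP 0.0815 with no force). Lower until the plate touches.

arm_command:
  rows:
    - [0.04,0.001,0,0,0]
    - [0.04,0.001,0,0,0]
    - [0.04,0.001,0,0,0]
    - [0.04,0,0,0,0]

```text
clock: 6.55
position: [0.655, -0.0503, 0.079]
tool_rot: [0.148, 0.692, -0.148, 0.691]
ft_force: [-0.6, -0.4, 0.5]
opening: 0.0492
```

arm_command:
  rows:
    - [0.04,0.001,0,0,0]
    - [0.04,0.0005,0,0,0]
    - [0.04,0,0,0,0]

```text
clock: 6.85
position: [0.6553, -0.0503, 0.0787]
tool_rot: [0.148, 0.691, -0.148, 0.692]
ft_force: [-2.5, 1.3, 5.4]
opening: 0.0491
```

arm_command:
  rows:
    - [0.055,0,0,0,0]
    - [0.065,0,0,0,0]
    - [0.075,0,0,0,0]
    - [0.085,0,0,0,0]
    - [0.085,-0.01,0,0,0]
    - [0.085,-0.03,0,0,0]
    - [0.085,-0.04,0,0,0]
    - [0.085,-0.03,0,0,0]

```text
clock: 7.65
position: [0.6557, -0.0504, 0.1907]
tool_rot: [0.148, 0.691, -0.148, 0.692]
ft_force: [1.0, -0.5, -0.3]
opening: 0.0849
```

```bash
python3 g.py .432 .315 .16 65.8;python3 s.py scene .6545 -.0493 .06 30 s5.png
```

```text
t 7.65 pos [ 0.6557 -0.0504  0.1907] psi 65.84 tilt z [ 0.0022 -0.0006 -1.    ] open 0.0849 F [ 0.998  -0.5334 -0.3369] j [-0.2568  0.4073  1.4347 -0.      1.2974 -1.4059]
twist 0.04 after twist shift mm [  29.9644  241.5955 -353.9521] | before twist [  29.9644  241.8179 -353.8002]
origin [249 209] scale 9
```

View pics/s5.png

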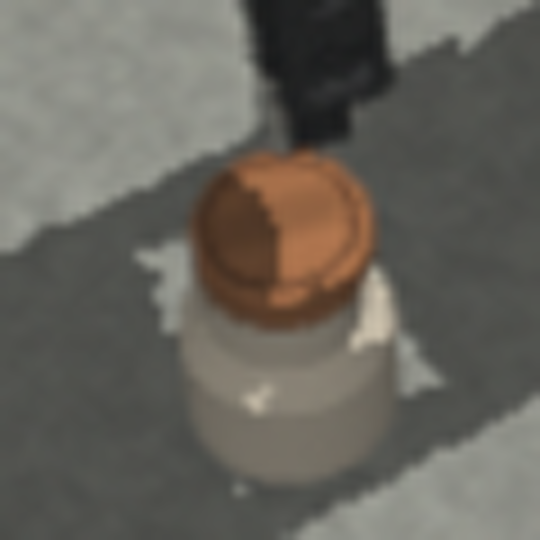

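Small round lid sits flush on its jar. Re-measure the large round lid before fetching it.

```bash
cat > ov.py <<'E'
from o import *
# ov.py name x y: overlay LRL/others in both cams now
name,k=sys.argv[1],sys.argv[2]; c=(float(sys.argv[3]),float(sys.argv[4])); yaw=float(sys.argv[5]) if len(sys.argv)>5 else 0
w,z,t={"LRL":(.066,.026,"c"),"LRS":(.05,.052,"c"),"LSL":(.062,.026,"s"),"LSS":(.046,.052,"s"),
 "JRL":(.066,.104,"c"),"JRS":(.05,.084,"c"),"JSL":(.062,.096,"s"),"JSS":(.046,.078,"s"),"ORL":(.060,.088,"c"),"OSL":(.056,.08,"s"),"OSS":(.04,.062,"s")}[k]
s=14;r=14 if k[0]=="L" and 0 else 20
T=[]
for n in("top","scene"):
    I=manip.grab_frame(n)[:,:,::-1].copy();cv2.imwrite(f"pics/full_{name}_{n}.png",I)
    big=cv2.resize(I,None,fx=s,fy=s,interpolation=cv2.INTER_CUBIC)
    P=circ(c,w,z) if t=="c" else sqr(c,w,z,yaw)
    cv2.polylines(big,[np.round((proj(n,P)+.5)*s).astype(int)],False,(0,255,0),1,cv2.LINE_AA)
    u=(proj(n,[[*c,z]])[0]*s).astype(int);R=r*s
    T.append(cv2.resize(big[u[1]-R:u[1]+R,u[0]-R:u[0]+R],(400,400),interpolation=cv2.INTER_AREA))
cv2.imwrite(f"pics/{name}.png",np.hstack(T))
E
python3 ov.py p6 LRL .432 .315
```

```text
(no output)
```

View pics/p6.png

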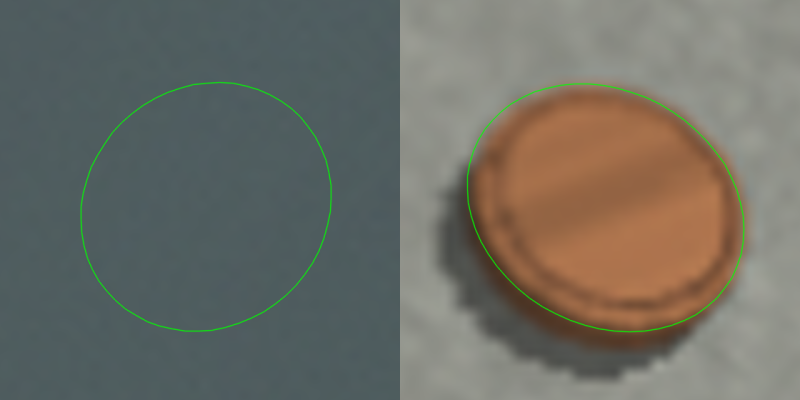

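arm_command:
  rows:
    - [0.085,0,0.0242,-0.0353,0]
    - [0.085,0,0.0242,-0.0353,0]
    - [0.085,0,0.0242,-0.0353,0]
    - [0.085,0,0.0242,-0.0353,0]
    - [0.085,0,0.0242,-0.0353,0]
    - [0.085,0,0.0242,-0.0353,0]
    - [0.085,0,0.0242,-0.0353,0]
    - [0.085,0,0.0242,-0.0353,0]
    - [0.085,0,0.0242,-0.0353,0]
    - [0.085,0,0.0242,-0.0353,0]

```text
clock: 8.8
position: [0.4303, 0.316, 0.1867]
tool_rot: [0.148, 0.692, -0.148, 0.691]
ft_force: [0.5, 0.1, -0.2]
opening: 0.0851
```

arm_command:
  rows:
    - [0.085,0.04,0,0,0]
    - [0.085,0.04,0,0,0]
    - [0.085,0.03,0,0,0]
    - [0.085,0.01,0,0,0]
    - [0.085,0,0,0,0]
    - [0.085,0,0,0,0]

```text
clock: 9.4
position: [0.4329, 0.3152, 0.0686]
tool_rot: [0.148, 0.691, -0.148, 0.692]
ft_force: [0.1, -1.0, -0.1]
opening: 0.0852
```

```bash
python3 g.py .4325 .3155 .024 65.8
```

```text
t 9.4 pos [0.4329 0.3152 0.0686] psi 65.82 tilt z [ 0.0011  0.0005 -1.    ] open 0.0852 F [ 0.0962 -0.9907 -0.0891] j [ 0.4076  0.3254  1.8298  0.      0.9853 -0.7412]
twist 0.02 after twist shift mm [44.5718  0.0409 -0.5293] | before twist [44.5718  0.041  -0.5293]
```

arm_command:
  rows:
    - [0.085,0.018,0,-0.0005,0]
    - [0.085,0.015,0,0,0]
    - [0.085,0.01,0,0,0]
    - [0.085,0,0,0,0]
    - [0.085,0,0,0,0]
    - [0.055,0,0,0,0]
    - [0.055,0,0,0,0]
    - [0.055,0,0,0,0]
    - [0.055,0,0,0,0]
    - [0.055,0,0,0,0]
  squeeze: 25

```text
clock: 10.4
position: [0.4323, 0.3155, 0.0256]
tool_rot: [0.148, 0.691, -0.148, 0.692]
ft_force: [-1.4, -1.5, 6.6]
opening: 0.0646
```

```bash
python3 g.py .4325 .3155 .024 65.8
```

```text
t 10.4 pos [0.4323 0.3155 0.0256] psi 65.84 tilt z [ 0.0013  0.0005 -1.    ] open 0.0646 F [-1.3595 -1.483   6.5912] j [ 0.4086  0.4013  1.8388 -0.0001  0.9001 -0.7405]
twist 0.04 after twist shift mm [1.6141 0.1038 0.1917] | before twist [1.6141 0.1037 0.1917]
```

arm_command:
  rows:
    - [0.055,-0.01,0,0,0]
    - [0.055,-0.03,0,0,0]
    - [0.055,-0.04,0,0,0]
    - [0.055,-0.04,0,0,0]
    - [0.055,-0.04,0,0,0]
    - [0.055,-0.015,0,0,0]
    - [0.055,0,0,0,0]

```text
clock: 11.1
position: [0.4334, 0.3161, 0.2035]
tool_rot: [0.149, 0.689, -0.147, 0.693]
ft_force: [-0.6, -0.3, -1.1]
opening: 0.0646
```

```bash
python3 g.py .632 -.277 .19 65.8; python3 s.py scene .432 .315 .15 45 s7.png
```

```text
t 11.1 pos [0.4334 0.3161 0.2035] psi 65.84 tilt z [ 0.0064  0.0028 -1.    ] open 0.0646 F [-0.6151 -0.3121 -1.1446] j [ 0.4087  0.1324  1.7506  0.      1.2515 -0.7405]
twist 0.04 after twist shift mm [  13.0635 -459.6275  424.1862] | before twist [  13.0635 -459.9497  423.8368]
origin [423 206] scale 6
```

View pics/s7.png

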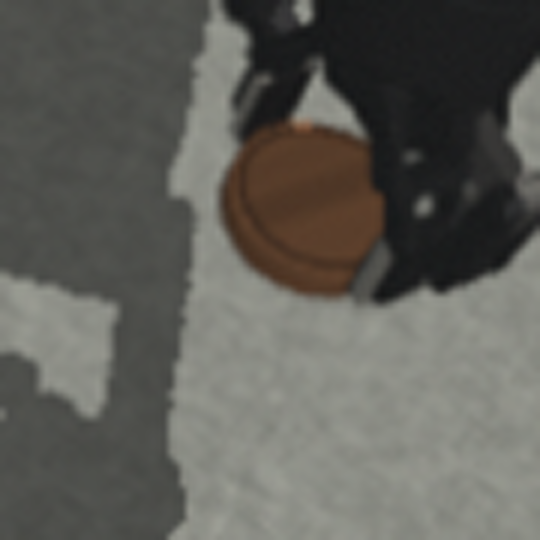

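arm_command:
  rows:
    - [0.055,0,-0.0287,0.0265,0]
    - [0.055,0,-0.0287,0.0265,0]
    - [0.055,0,-0.0287,0.0265,0]
    - [0.055,0,-0.0287,0.0265,0]
    - [0.055,0,-0.0287,0.0265,0]
    - [0.055,0,-0.0287,0.0265,0]
    - [0.055,0,-0.0287,0.0265,0]
    - [0.055,0,-0.0287,0.0265,0]

```text
clock: 11.95
position: [0.53, 0.0176, 0.1974]
tool_rot: [0.148, 0.693, -0.148, 0.69]
ft_force: [0.5, 0.5, -0.7]
opening: 0.0646
```

arm_command:
  rows:
    - [0.055,0,-0.0287,0.0265,0]
    - [0.055,0,-0.0287,0.0265,0]
    - [0.055,0,-0.0287,0.0265,0]
    - [0.055,0,-0.0287,0.0265,0]
    - [0.055,0,-0.0287,0.0265,0]
    - [0.055,0,-0.0287,0.0265,0]
    - [0.055,0,-0.0287,0.0265,0]
    - [0.055,0,-0.0287,0.0265,0]
    - [0.055,0,0,0,0]
    - [0.055,0,0,0,0]

```text
clock: 12.95
position: [0.6293, -0.2774, 0.1966]
tool_rot: [0.149, 0.693, -0.148, 0.69]
ft_force: [-0.1, 0.4, -0.1]
opening: 0.0645
```

arm_command:
  rows:
    - [0.055,0.02,0,0,0]
    - [0.055,0.02,0,0,0]
    - [0.055,0.02,0,0,0]
    - [0.055,0,0,0,0]
    - [0.055,0,0,0,0]

```text
clock: 13.45
position: [0.63, -0.2758, 0.139]
tool_rot: [0.148, 0.692, -0.147, 0.691]
ft_force: [0.7, -0.6, -0.3]
opening: 0.0648
```

```bash
python3 g.py .632 -.277 .1036 65.8; python3 s.py scene .632 -.277 .12 45 s8.png
```

```text
t 13.45 pos [ 0.63   -0.2758  0.139 ] psi 65.9 tilt z [-0.0017  0.0013 -1.    ] open 0.0648 F [ 0.7132 -0.5876 -0.3391] j [-0.5848  0.5253  1.3778  0.0002  1.2407 -1.735 ]
twist 0.1 after twist shift mm [35.3737 -0.3372  2.387 ] | before twist [35.3737 -0.3414  2.3864]
origin [177 124] scale 6
```

View pics/s8.png

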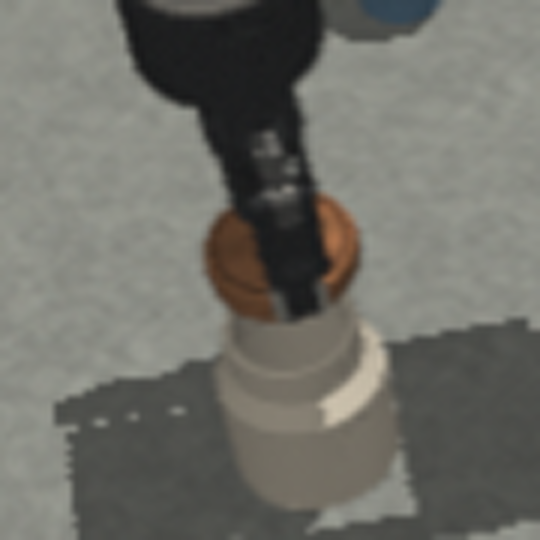

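arm_command:
  rows:
    - [0.055,0.01,-0.0003,0.0022,0]
    - [0.055,0.01,0,0,0]
    - [0.055,0,0,0,0]
    - [0.055,0.004,0,0,0]
    - [0.055,0.004,0,0,0]
    - [0.055,0.003,0,0,0]
    - [0.055,0,0,0,0]

```text
clock: 14.2
position: [0.6321, -0.2783, 0.1079]
tool_rot: [0.148, 0.692, -0.148, 0.691]
ft_force: [0.1, -1.2, 1.2]
opening: 0.0643
```

```bash
python3 g.py .632 -.277 .1036 65.8
```

```text
t 14.2 pos [ 0.6321 -0.2783  0.1079] psi 65.83 tilt z [-0.0008  0.0005 -1.    ] open 0.0643 F [ 0.1406 -1.1922  1.1996] j [-0.5862  0.5657  1.3856  0.      1.1912 -1.7351]
twist 0.03 after twist shift mm [ 4.3488  1.1755 -0.6325] | before twist [ 4.3488  1.1758 -0.6319]
```

Plug is in the neck; lower to contact with a small sideways correction.

arm_command:
  rows:
    - [0.055,0.0015,0.0008,-0.0005,0]
    - [0.055,0.0015,0,0,0]
    - [0.055,0.001,0,0,0]
    - [0.055,0.0005,0,0,0]
    - [0.055,0,0,0,0]

```text
clock: 14.7
position: [0.6322, -0.2776, 0.104]
tool_rot: [0.148, 0.691, -0.148, 0.691]
ft_force: [0.0, 0.5, -0.0]
opening: 0.0651
```

arm_command:
  rows:
    - [0.055,0.001,0,0,0]
    - [0.055,0.0005,0,0,0]
    - [0.055,0,0,0,0]

```text
clock: 15.0
position: [0.6325, -0.2777, 0.1037]
tool_rot: [0.148, 0.691, -0.148, 0.692]
ft_force: [-1.6, 1.6, 5.6]
opening: 0.0648
```

arm_command:
  rows:
    - [0.07,0,0,0,0]
    - [0.08,0,0,0,0]
    - [0.085,0,0,0,0]
    - [0.085,0,0,0,0]
    - [0.085,-0.01,0,0,0]
    - [0.085,-0.03,0,0,0]
    - [0.085,-0.04,0,0,0]
    - [0.085,-0.03,0,0,0]
    - [0.085,0,0,0,0]

```text
clock: 15.9
position: [0.6351, -0.2793, 0.2202]
tool_rot: [0.147, 0.688, -0.149, 0.695]
ft_force: [1.4, -0.1, 0.9]
opening: 0.0854
```

```bash
python3 g.py .4258 -.2522 .20 64.5;python3 ov.py p9 JRL .632 -.277
```

```text
t 15.9 pos [ 0.6351 -0.2793  0.2202] psi 65.84 tilt z [ 0.0094 -0.0062 -0.9999] open 0.0854 F [ 1.4102 -0.0787  0.9195] j [-0.585   0.4526  1.3108  0.      1.367  -1.7341]
twist 1.34 after twist shift mm [  18.0558  -65.6035 -200.7508] | before twist [  18.0558  -60.8949 -202.2289]
```

View pics/p9.png

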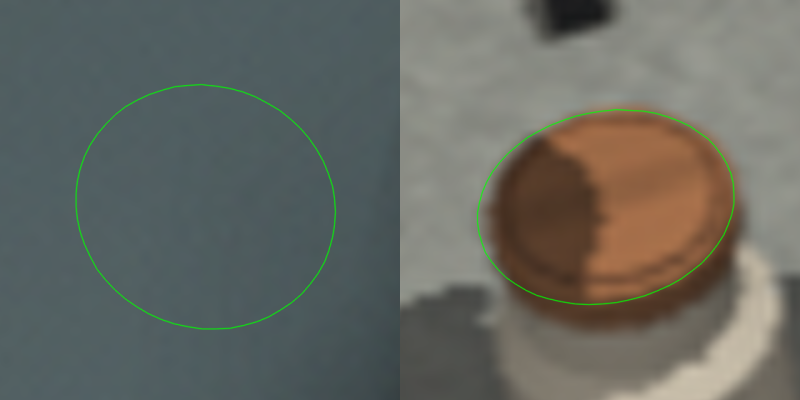

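View pics/full_p9_scene.png

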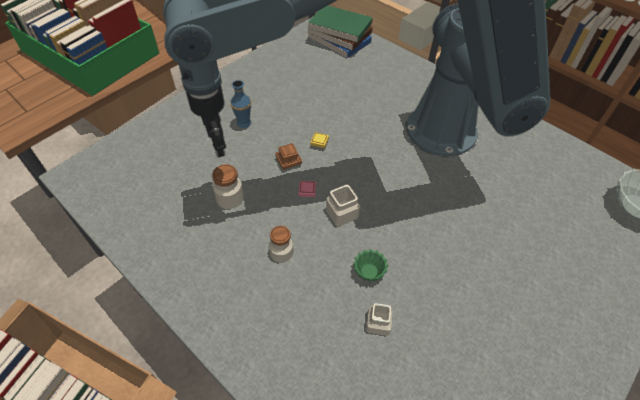

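arm_command:
  rows:
    - [0.085,0,0,0,1.3]
    - [0.085,0,-0.0109,-0.0333,0]
    - [0.085,0,-0.0109,-0.0333,0]
    - [0.085,0,-0.0109,-0.0333,0]
    - [0.085,0,-0.0109,-0.0333,0]
    - [0.085,0,-0.0109,-0.0333,0]
    - [0.085,0,-0.0109,-0.0333,0]
    - [0.085,0,0,0,0]
    - [0.085,0,0,0,0]

```text
clock: 16.9
position: [0.4232, -0.2505, 0.2119]
tool_rot: [0.157, 0.69, -0.156, 0.689]
ft_force: [0.3, -1.3, 0.2]
opening: 0.0849
```

arm_command:
  rows:
    - [0.085,0.04,0,0,0]
    - [0.085,0.04,0,0,0]
    - [0.085,0.03,0,0,0]
    - [0.085,0.02,0,0,0]
    - [0.085,0,0,0,0]
    - [0.085,0,0,0,0]
    - [0.085,0,0,0,0]

```text
clock: 17.6
position: [0.425, -0.2515, 0.0838]
tool_rot: [0.155, 0.689, -0.156, 0.69]
ft_force: [0.8, 0.2, 0.1]
opening: 0.0851
```

```bash
python3 g.py .4258 -.2522 .048 64.5;python3 s.py scene .426 -.252 .06 40 s10.png
```

```text
t 17.6 pos [ 0.425  -0.2515  0.0838] psi 64.55 tilt z [ 0.0017 -0.0016 -1.    ] open 0.0851 F [0.7695 0.2069 0.0841] j [-0.7753  0.2175  1.931   0.0001  0.9908 -1.9019]
twist 0.05 after twist shift mm [35.7883 -0.2404  0.9579] | before twist [35.7883 -0.2412  0.9577]
origin [247 108] scale 7
```

View pics/s10.png

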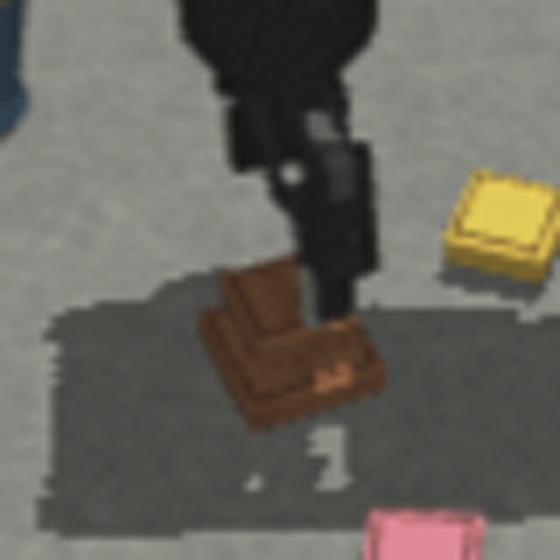

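arm_command:
  rows:
    - [0.085,0.015,-0.0002,0.0009,0]
    - [0.085,0.015,0,0,0]
    - [0.085,0.006,0,0,0]
    - [0.085,0,0,0,0]
    - [0.04,0,0,0,0]
    - [0.04,0,0,0,0]
    - [0.04,0,0,0,0]
    - [0.04,0,0,0,0]
    - [0.04,0,0,0,0]
  squeeze: 25

```text
clock: 18.55
position: [0.425, -0.2517, 0.0475]
tool_rot: [0.156, 0.689, -0.156, 0.69]
ft_force: [-0.7, 0.9, 6.4]
opening: 0.0456
```

```bash
python3 g.py .4258 -.2522 .048 64.5
```

```text
t 18.55 pos [ 0.425  -0.2517  0.0475] psi 64.54 tilt z [ 0.001 -0.001 -1.   ] open 0.0456 F [-0.6605  0.9013  6.3523] j [-0.7755  0.2859  1.9406 -0.      0.9137 -1.9019]
twist 0.04 after twist shift mm [-0.5401 -0.0928  0.9354] | before twist [-0.5401 -0.0934  0.9353]
```

arm_command:
  rows:
    - [0.04,-0.01,0,0,0]
    - [0.04,-0.03,0,0,0]
    - [0.04,-0.04,0,0,0]
    - [0.04,-0.04,0,0,0]
    - [0.04,-0.03,0,0,0]
    - [0.04,0,0,0,7.4]
    - [0.04,0,0,0,7.4]
    - [0.04,0,0,0,7.4]
    - [0.04,0,0,0,7.3]
    - [0.04,0,0,0,0]

```text
clock: 19.55
position: [0.4244, -0.2512, 0.1971]
tool_rot: [0.327, 0.627, -0.327, 0.627]
ft_force: [0.4, 0.2, -0.6]
opening: 0.0454
```

```bash
python3 g.py .6338 .246 .19 35; python3 ov.py p11 LSL .426 -.253 68
```

```text
t 19.55 pos [ 0.4244 -0.2512  0.1971] psi 34.97 tilt z [ 0.0002 -0.0002 -1.    ] open 0.0454 F [ 0.3641  0.2434 -0.5723] j [-0.7756  0.047   1.8572 -0.      1.2371 -1.386 ]
twist -0.03 after twist shift mm [   6.9898  456.7086 -287.1422] | before twist [   6.9898  456.5687 -287.3646]
```

View pics/p11.png

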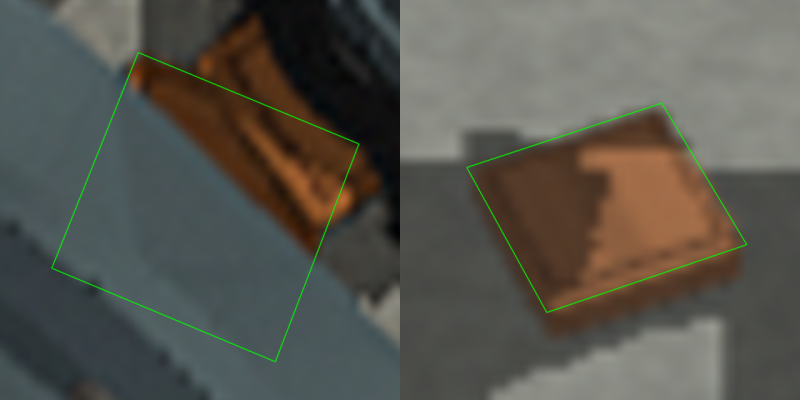

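View pics/full_p11_scene.png

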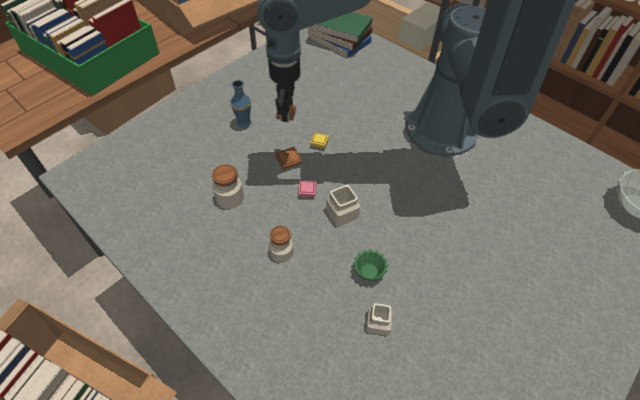

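arm_command:
  rows:
    - [0.04,0,0.0326,-0.0205,0]
    - [0.04,0,0.0326,-0.0205,0]
    - [0.04,0,0.0326,-0.0205,0]
    - [0.04,0,0.0326,-0.0205,0]
    - [0.04,0,0.0326,-0.0205,0]
    - [0.04,0,0.0326,-0.0205,0]
    - [0.04,0,0.0326,-0.0205,0]

```text
clock: 20.35
position: [0.5294, -0.0012, 0.1968]
tool_rot: [0.325, 0.628, -0.325, 0.628]
ft_force: [0.9, -0.3, -0.6]
opening: 0.0458
```

arm_command:
  rows:
    - [0.04,0,0.0326,-0.0205,0]
    - [0.04,0,0.0326,-0.0205,0]
    - [0.04,0,0.0326,-0.0205,0]
    - [0.04,0,0.0326,-0.0205,0]
    - [0.04,0,0.0326,-0.0205,0]
    - [0.04,0,0.0326,-0.0205,0]
    - [0.04,0,0.0326,-0.0205,0]
    - [0.04,0,0,0,0]
    - [0.04,0,0,0,0]

```text
clock: 21.25
position: [0.6331, 0.2465, 0.1959]
tool_rot: [0.325, 0.628, -0.325, 0.628]
ft_force: [1.0, 0.1, -0.1]
opening: 0.0455
```

arm_command:
  rows:
    - [0.04,0.03,0,0,0]
    - [0.04,0.03,0,0,0]
    - [0.04,0.02,0,0,0]
    - [0.04,0,0,0,0]
    - [0.04,0,0,0,0]
    - [0.04,0,0,0,0]

```text
clock: 21.85
position: [0.6346, 0.2454, 0.1187]
tool_rot: [0.327, 0.626, -0.326, 0.628]
ft_force: [-0.1, 0.8, 0.1]
opening: 0.0459
```

```bash
python3 g.py .6338 .246 .0735 35; python3 s.py scene .634 .245 .09 40 s12.png; python3 s.py top .634 .245 .09 40 t12.png;python3 - <<'E'
import cv2,numpy as np
cv2.imwrite("pics/st12.png",cv2.resize(np.hstack([cv2.imread("pics/s12.png"),cv2.imread("pics/t12.png")]),(800,400)))
E
```

```text
t 21.85 pos [0.6346 0.2454 0.1187] psi 35.02 tilt z [ 0.0029  0.0005 -1.    ] open 0.0459 F [-0.0538  0.765   0.1374] j [ 0.195   0.5305  1.4148 -0.0001  1.1933 -0.4162]
twist 0.02 after twist shift mm [45.1872 -0.4609 -1.014 ] | before twist [45.1872 -0.4604 -1.0142]
origin [342 266] scale 7
origin [151 116] scale 7
```

View pics/st12.png

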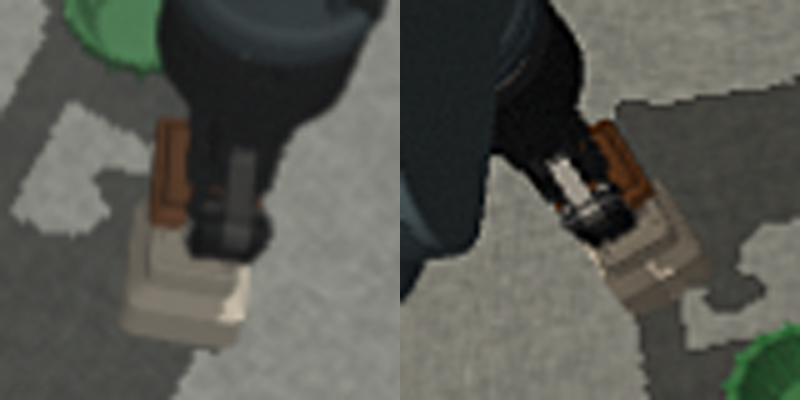

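```bash
python3 - <<'E'
from o import *
o={"scene":(342,266),"top":(151,116)};T=[]
for n,f in(("scene","s12"),("top","t12")):
    I=cv2.imread(f"pics/{f}.png")
    for w,z,y,c in((.046,.1232,35,(0,255,0)),(.046,.1072,35,(0,255,0)),(.040,.062,35,(255,255,0))):
        P=sqr((.6351,.2447) if w>.045 else (.6343,.2453),w,z,y);uv=(proj(n,P)+.5-o[n])*7
        cv2.polylines(I,[uv.astype(int)],False,c,1,cv2.LINE_AA)
    T.append(I)
cv2.imwrite("pics/st12b.png",cv2.resize(np.hstack(T),(800,400)))
E
```

```text
(no output)
```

View pics/st12b.png

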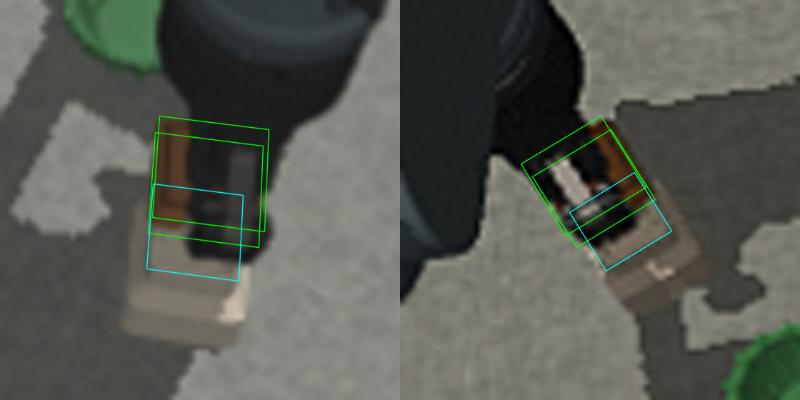

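```bash
python3 - <<'E'
from o import *
o={"scene":(342,266),"top":(151,116)};T=[]
for n,f in(("scene","s12"),("top","t12")):
    I=cv2.imread(f"pics/{f}.png");I=cv2.convertScaleAbs(cv2.resize(I,None,fx=2,fy=2,interpolation=cv2.INTER_CUBIC),alpha=1.6)
    for w,z,y,c in((.046,.1232,35,(0,255,0)),(.046,.1072,35,(0,255,0)),(.040,.062,35,(255,255,0))):
        P=sqr((.6351,.2447) if w>.045 else (.6343,.2453),w,z,y);uv=(proj(n,P)+.5-o[n])*14
        cv2.polylines(I,[uv.astype(int)],False,c,1,cv2.LINE_AA)
    m=np.array(uv.mean(0)).astype(int)+[0,-60];T.append(I[m[1]-250:m[1]+250,m[0]-200:m[0]+200])
cv2.imwrite("pics/st12b.png",np.hstack(T))
E
```

```text
(no output)
```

View pics/st12b.png

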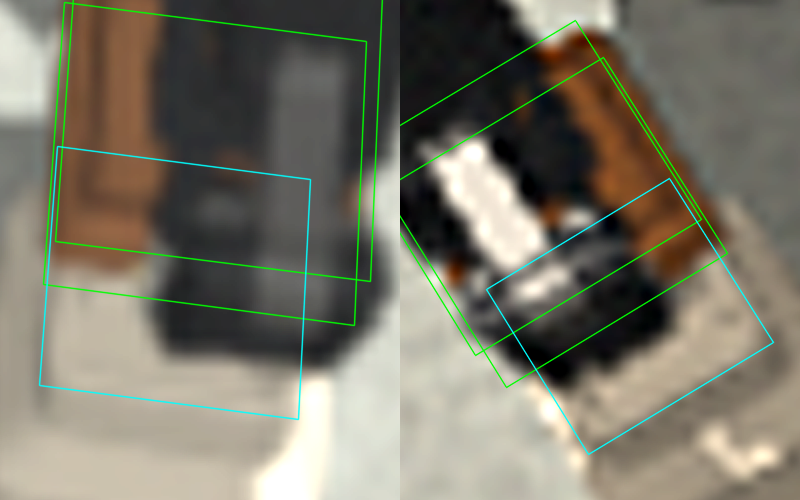

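arm_command:
  rows:
    - [0.04,0.01,-0.0002,-0.0015,0]
    - [0.04,0.01,0,0,0]
    - [0.04,0,0,0,0]
    - [0.04,0.005,0,0,0]
    - [0.04,0.005,0,0,0]
    - [0.04,0.004,0,0,0]
    - [0.04,0.004,0,0,0]
    - [0.04,0,0,0,0]

```text
clock: 22.75
position: [0.6319, 0.2467, 0.0777]
tool_rot: [0.326, 0.628, -0.327, 0.627]
ft_force: [-0.3, -0.3, -0.6]
opening: 0.0452
```

```bash
python3 g.py .6338 .246 .0735 35; python3 s.py scene .634 .245 .07 30 s13.png
```

```text
t 22.75 pos [0.6319 0.2467 0.0777] psi 35.03 tilt z [-0.0013 -0.0003 -1.    ] open 0.0452 F [-0.2983 -0.3228 -0.619 ] j [ 0.1977  0.5797  1.4332 -0.      1.13   -0.4137]
twist 0.03 after twist shift mm [4.1995 1.1151 1.6681] | before twist [4.1995 1.1141 1.6687]
origin [351 280] scale 9
```

View pics/s13.png

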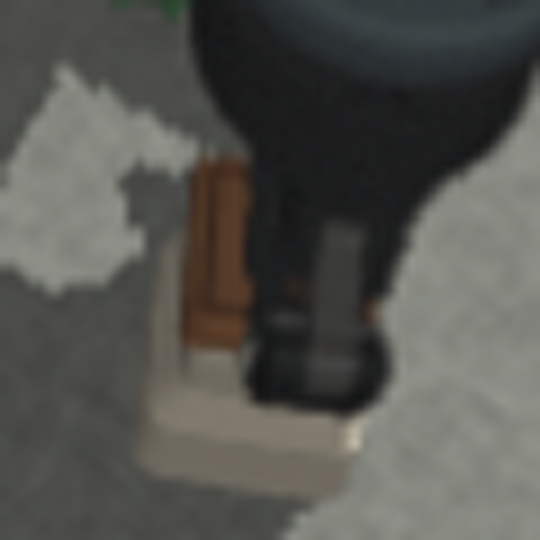

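arm_command:
  rows:
    - [0.04,0.0015,0.0008,0.001,0]
    - [0.04,0.0015,0,0,0]
    - [0.04,0.001,0,0,0]
    - [0.04,0.001,0,0,0]
    - [0.04,0,0,0,0]

```text
clock: 23.3
position: [0.6337, 0.2465, 0.0737]
tool_rot: [0.326, 0.627, -0.326, 0.627]
ft_force: [0.2, 0.8, -0.2]
opening: 0.0457
```

arm_command:
  rows:
    - [0.04,0.001,0,0,0]
    - [0.04,0.0005,0,0,0]
    - [0.04,0,0,0,0]

```text
clock: 23.6
position: [0.6338, 0.2466, 0.0735]
tool_rot: [0.326, 0.627, -0.326, 0.628]
ft_force: [-3.7, -0.5, 7.8]
opening: 0.0452
```

arm_command:
  rows:
    - [0.05,0,0,0,0]
    - [0.06,0,0,0,0]
    - [0.075,0,0,0,0]
    - [0.085,0,0,0,0]
    - [0.085,-0.01,0,0,0]
    - [0.085,-0.03,0,0,0]
    - [0.085,-0.04,0,0,0]
    - [0.085,-0.04,0,0,0]
    - [0.085,0,0,0,0]

```text
clock: 24.5
position: [0.6377, 0.2474, 0.201]
tool_rot: [0.329, 0.624, -0.323, 0.631]
ft_force: [1.1, 0.4, 0.4]
opening: 0.0848
```

```bash
python3 ov.py p14 JSS .6343 .2453 35;  python3 g.py .4258 -.253 .20 68
```

```text
t 24.6 pos [0.6346 0.2467 0.1946] psi 35.04 tilt z [ 0.0039  0.0008 -1.    ] open 0.0849 F [-0.2039  0.0934 -0.5755] j [ 0.1969  0.4516  1.3651  0.      1.3209 -0.4146]
twist -32.96 after twist shift mm [  -6.5963 -541.5549   -6.3938] | before twist [  -6.5963 -457.8531  289.2977]
```

View pics/p14.png

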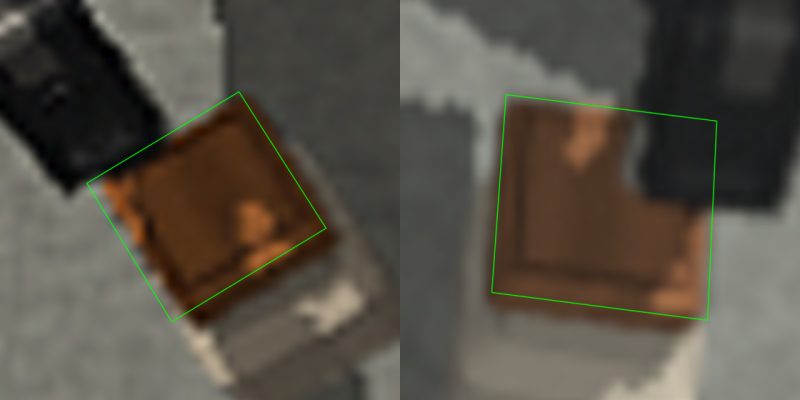

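View pics/full_p14_top.png

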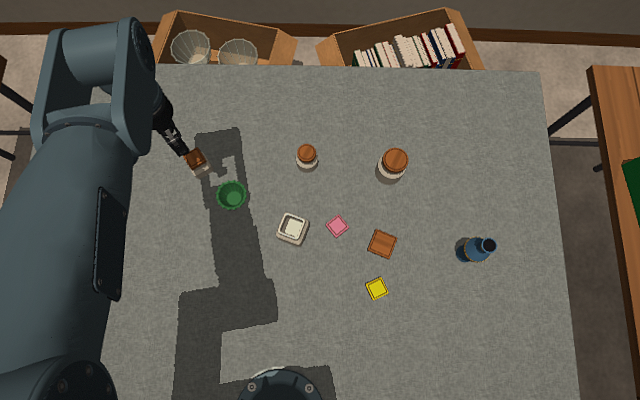

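Seated. The large square lid is now fully visible in both views: check its pose.

```bash
python3 ov.py p15 LSL .426 -.253 68; python3 - <<'E'
from h import *
a=cv2.imread('pics/p15.png')
E
```

```text
(no output)
```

View pics/p15.png

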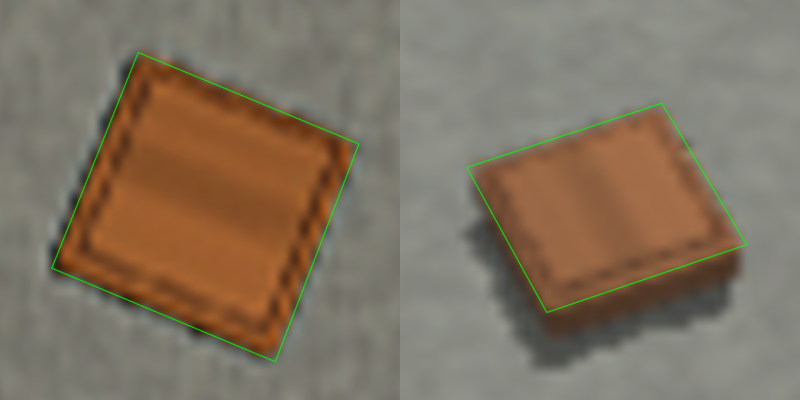

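arm_command:
  rows:
    - [0.085,0,0,0,-8.2]
    - [0.085,0,0,0,-8.2]
    - [0.085,0,0,0,-8.2]
    - [0.085,0,0,0,-8.3]
    - [0.085,0,-0.0416,-0.0005,0]
    - [0.085,0,-0.0416,-0.0005,0]
    - [0.085,0,-0.0416,-0.0005,0]
    - [0.085,0,-0.0416,-0.0005,0]
    - [0.085,0,-0.0416,-0.0005,0]
    - [0.085,0,-0.0416,-0.0005,0]

```text
clock: 25.7
position: [0.5352, 0.0152, 0.1904]
tool_rot: [0.135, 0.695, -0.135, 0.693]
ft_force: [0.4, -0.3, -0.0]
opening: 0.0847
```

arm_command:
  rows:
    - [0.085,0,-0.0416,-0.0005,0]
    - [0.085,0,-0.0416,-0.0005,0]
    - [0.085,0,-0.0416,-0.0005,0]
    - [0.085,0,-0.0416,-0.0005,0]
    - [0.085,0,-0.0416,-0.0005,0]
    - [0.085,0,-0.0416,-0.0005,0]
    - [0.085,0,-0.0416,-0.0005,0]
    - [0.085,0,0,0,0]
    - [0.085,0,0,0,0]

```text
clock: 26.6
position: [0.4234, -0.2523, 0.1908]
tool_rot: [0.137, 0.695, -0.136, 0.693]
ft_force: [-0.4, 0.3, -0.0]
opening: 0.0848
```

```bash
python3 g.py .426 -.253 .0255 68
```

```text
t 26.6 pos [ 0.4234 -0.2523  0.1908] psi 67.78 tilt z [-0.0019  0.0023 -1.    ] open 0.0848 F [-0.4266  0.278  -0.0284] j [-0.779   0.0563  1.8612  0.0004  1.227  -1.9621]
twist -0.22 after twist shift mm [165.2513   0.1039   3.0828] | before twist [165.2513   0.1158   3.0824]
```

arm_command:
  rows:
    - [0.085,0.04,0,0.001,0]
    - [0.085,0.04,0,0.001,0]
    - [0.085,0.035,0,0,0]
    - [0.085,0.01,0,0,0]
    - [0.085,0,0,0,0]
    - [0.085,0,0,0,0]

```text
clock: 27.2
position: [0.4272, -0.253, 0.0682]
tool_rot: [0.135, 0.694, -0.135, 0.694]
ft_force: [-0.3, -0.1, 1.3]
opening: 0.0849
```

```bash
python3 g.py .426 -.253 .0255 68
```

```text
t 27.2 pos [ 0.4272 -0.253   0.0682] psi 67.99 tilt z [ 0.0009 -0.0009 -1.    ] open 0.0849 F [-0.3434 -0.075   1.3243] j [-0.7742  0.2516  1.9288  0.      0.9599 -1.9609]
twist -0.01 after twist shift mm [42.7088 -0.4371 -1.2034] | before twist [42.7088 -0.4372 -1.2033]
```

arm_command:
  rows:
    - [0.085,0.018,-0.0004,-0.0012,0]
    - [0.085,0.015,0,0,0]
    - [0.085,0.01,0,0,0]
    - [0.085,0,0,0,0]
    - [0.085,0,0,0,0]
    - [0.055,0,0,0,0]
    - [0.055,0,0,0,0]
    - [0.055,0,0,0,0]
    - [0.055,0,0,0,0]
    - [0.055,0,0,0,0]

```text
clock: 28.2
position: [0.4256, -0.2534, 0.0251]
tool_rot: [0.135, 0.694, -0.136, 0.694]
ft_force: [-1.3, 0.8, 6.1]
opening: 0.0612
```

```bash
python3 g.py .426 -.253 .0255 68
```

```text
t 28.2 pos [ 0.4256 -0.2534  0.0251] psi 67.94 tilt z [ 0.0011 -0.0011 -1.    ] open 0.0612 F [-1.3323  0.8191  6.0554] j [-0.7772  0.3327  1.9403  0.      0.8671 -1.9629]
twist -0.06 after twist shift mm [-0.3977  0.5551  0.189 ] | before twist [-0.3977  0.5553  0.1884]
```

arm_command:
  rows:
    - [0.055,-0.01,0,0,0]
    - [0.055,-0.03,0,0,0]
    - [0.055,-0.04,0,0,0]
    - [0.055,-0.04,0,0,0]
    - [0.055,-0.03,0,0,0]
    - [0.055,0,0,0,-4.0]
    - [0.055,0,0,0,0]

```text
clock: 28.9
position: [0.4255, -0.2534, 0.1759]
tool_rot: [0.11, 0.697, -0.111, 0.699]
ft_force: [-0.0, 0.4, -1.2]
opening: 0.0612
```

```bash
python3 g.py .458 -.0175 .17 72
```

```text
t 28.9 pos [ 0.4255 -0.2534  0.1759] psi 71.98 tilt z [ 0.0022 -0.0022 -1.    ] open 0.0612 F [-0.0026  0.3594 -1.171 ] j [-0.7772  0.0766  1.8725 -0.      1.1894 -2.0334]
twist -0.02 after twist shift mm [  5.4912 234.3692 -42.0348] | before twist [  5.4912 234.3523 -42.129 ]
```

arm_command:
  rows:
    - [0.055,0,0.0335,-0.006,0]
    - [0.055,0,0.0335,-0.006,0]
    - [0.055,0,0.0335,-0.006,0]
    - [0.055,0,0.0335,-0.006,0]
    - [0.055,0,0.0335,-0.006,0]
    - [0.055,0,0.0335,-0.006,0]
    - [0.055,0,0.0335,-0.006,0]
    - [0.055,0,0,0,0]
    - [0.055,0,0,0,0]

```text
clock: 29.8
position: [0.4572, -0.0163, 0.1735]
tool_rot: [0.111, 0.699, -0.111, 0.698]
ft_force: [0.4, -0.6, -0.4]
opening: 0.0616
```

arm_command:
  rows:
    - [0.055,0.02,0,0,0]
    - [0.055,0.02,0,0,0]
    - [0.055,0,0,0,0]
    - [0.055,0,0,0,0]

```text
clock: 30.2
position: [0.4574, -0.0178, 0.134]
tool_rot: [0.112, 0.699, -0.112, 0.698]
ft_force: [0.1, -0.9, -0.1]
opening: 0.0611
```

```bash
python3 g.py .458 -.0175 .0951 72; python3 s.py scene .458 -.0175 .11 40 s16.png
```

```text
t 30.2 pos [ 0.4574 -0.0178  0.134 ] psi 71.83 tilt z [-0.0015  0.0002 -1.    ] open 0.0611 F [ 0.0732 -0.9427 -0.127 ] j [-0.299   0.0569  1.9906 -0.0002  1.0956 -1.5525]
twist -0.17 after twist shift mm [38.8496  0.4516  0.506 ] | before twist [38.8496  0.4531  0.5047]
origin [303 147] scale 7
```

View pics/s16.png

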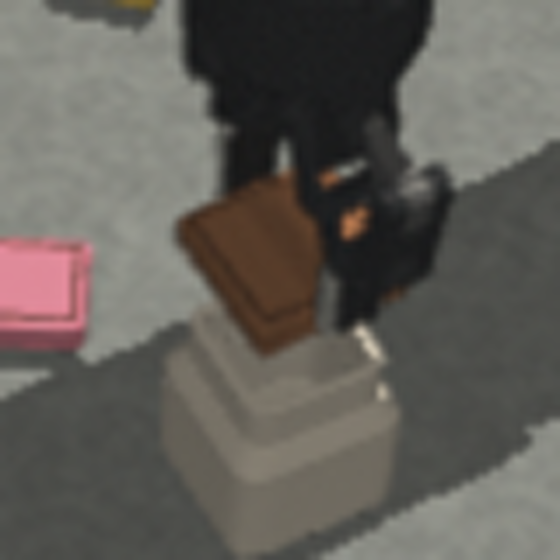

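Aligned with the neck; lower it.

arm_command:
  rows:
    - [0.055,0.01,0.0003,0.0005,0]
    - [0.055,0.01,0,0,0]
    - [0.055,0.004,0,0,0]
    - [0.055,0,0,0,0]
    - [0.055,0.003,0,0,0]
    - [0.055,0.003,0,0,0]
    - [0.055,0.003,0,0,0]
    - [0.055,0.002,0,0,0]
    - [0.055,0,0,0,0]

```text
clock: 31.15
position: [0.4582, -0.0168, 0.0988]
tool_rot: [0.111, 0.699, -0.111, 0.698]
ft_force: [0.4, 0.2, -0.1]
opening: 0.0611
```

```bash
python3 g.py .458 -.0175 .0951 72; python3 s.py scene .458 -.0175 .09 30 s17.png
```

```text
t 31.15 pos [ 0.4582 -0.0168  0.0988] psi 71.93 tilt z [-0.0005  0.0002 -1.    ] open 0.0611 F [ 0.3819  0.2398 -0.0895] j [-0.2964  0.1189  2.0096  0.      1.0137 -1.5519]
twist -0.07 after twist shift mm [ 3.691  -0.7507  0.0424] | before twist [ 3.691  -0.7506  0.0433]
origin [313 162] scale 9
```

View pics/s17.png

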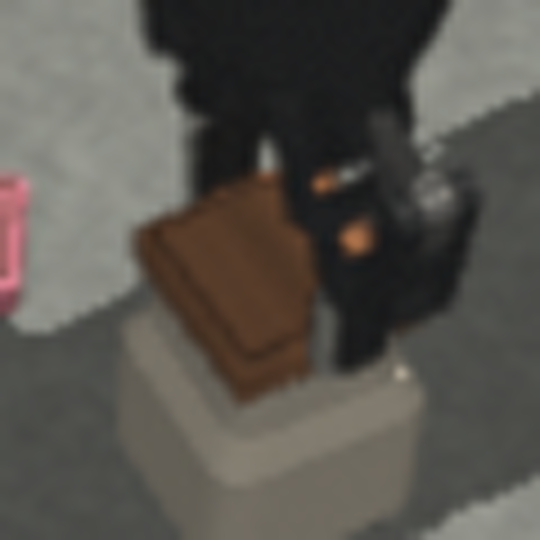

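arm_command:
  rows:
    - [0.055,0.0015,-0.0006,0,0]
    - [0.055,0.0015,0,0,0]
    - [0.055,0.001,0,0,0]
    - [0.055,0.0005,0,0,0]
    - [0.055,0,0,0,0]

```text
clock: 31.7
position: [0.4582, -0.0175, 0.0951]
tool_rot: [0.111, 0.698, -0.111, 0.698]
ft_force: [-2.7, 0.7, 7.1]
opening: 0.0614
```

arm_command:
  rows:
    - [0.055,0.001,0,0,0]
    - [0.055,0,0,0,0]
    - [0.055,0,0,0,0]

```text
clock: 32.0
position: [0.4585, -0.0175, 0.0951]
tool_rot: [0.111, 0.698, -0.111, 0.698]
ft_force: [-6.8, 1.1, 18.0]
opening: 0.0613
```

Firm contact at the expected height (0.0951). Release, rise and move clear.

arm_command:
  rows:
    - [0.055,-0.0015,0,0,0]
    - [0.068,0,0,0,0]
    - [0.078,0,0,0,0]
    - [0.085,0,0,0,0]
    - [0.085,0,0,0,0]
    - [0.085,-0.01,0,0,0]
    - [0.085,-0.03,0,0,0]
    - [0.085,-0.04,0,0,0]
    - [0.085,-0.04,0,0,0]
    - [0.085,0,0,0,0]

```text
clock: 33.0
position: [0.4618, -0.0184, 0.2217]
tool_rot: [0.11, 0.694, -0.111, 0.702]
ft_force: [0.7, 0.1, 0.8]
opening: 0.0849
```

```bash
python3 g.py .30 .45 .24 72
```

```text
t 33.0 pos [ 0.4618 -0.0184  0.2217] psi 71.95 tilt z [ 0.011  -0.0033 -0.9999] open 0.0849 F [0.7192 0.0692 0.7802] j [-0.2975 -0.0629  1.9133  0.      1.2798 -1.5532]
twist -0.05 after twist shift mm [ -21.6326  395.4606 -298.3746] | before twist [ -21.6326  395.1827 -298.7426]
```

arm_command:
  rows:
    - [0.085,-0.002,0.033,-0.0248,0]
    - [0.085,-0.002,0.033,-0.0248,0]
    - [0.085,-0.002,0.033,-0.0248,0]
    - [0.085,-0.002,0.033,-0.0248,0]
    - [0.085,-0.002,0.033,-0.0248,0]
    - [0.085,-0.002,0.033,-0.0248,0]
    - [0.085,-0.002,0.033,-0.0248,0]
    - [0.085,-0.002,0.033,-0.0248,0]
    - [0.085,-0.002,0.033,-0.0248,0]
    - [0.085,0,0,0,0]

```text
clock: 34.0
position: [0.3362, 0.3378, 0.2335]
tool_rot: [0.11, 0.699, -0.109, 0.699]
ft_force: [-0.4, 0.2, -0.4]
opening: 0.0853
```

```bash
sed -e 's/pics\/{n}0.png/pics\/fin_{n}.png/' -e 's/pics\/o_/pics\/of_/' o.py > of.py; python3 - <<'E'
s=open('of.py').read()
i=s.index('E={"JRL"');j=s.index('if __name__')
s=s[:i]+'''
E={"JRL":((.632,-.277),[("c",.066,.104),("c",.076,0.0)],0),"JRS":((.6545,-.0493),[("c",.05,.084),("c",.06,0)],0),
"JSL":((.458,-.0175),[("s",.062,.096),("s",.07,0)],72),"JSS":((.6343,.2453),[("s",.046,.078),("s",.054,0)],35)}
for n in("top","scene"): cv2.imwrite(f"pics/fin_{n}.png",manip.grab_frame(n)[:,:,::-1])
'''+s[j:]
s=s.replace(',"LSL","JRS","JSS","LRL"',',"JRS","JSS"').replace('T[:3]','T[:2]').replace('T[3:]','T[2:]').replace('s=8;r=22','s=8;r=20')
s=s.replace('266,266','290,290')
open('of.py','w').write(s)
E
python3 of.py; python3 -c "
import cv2,numpy as np
cv2.imwrite('pics/ofb.png',cv2.resize(np.hstack([cv2.imread('pics/of_top.png'),cv2.imread('pics/of_scene.png')]),None,fx=.69,fy=.69))"
```

```text
(no output)
```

View pics/ofb.png

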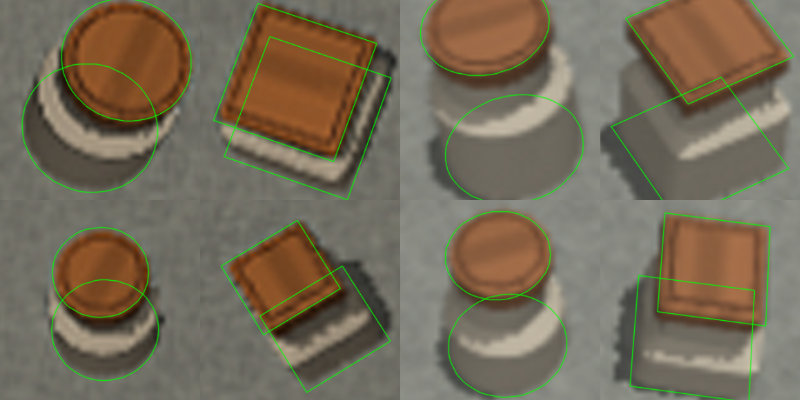

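View pics/fin_scene.png

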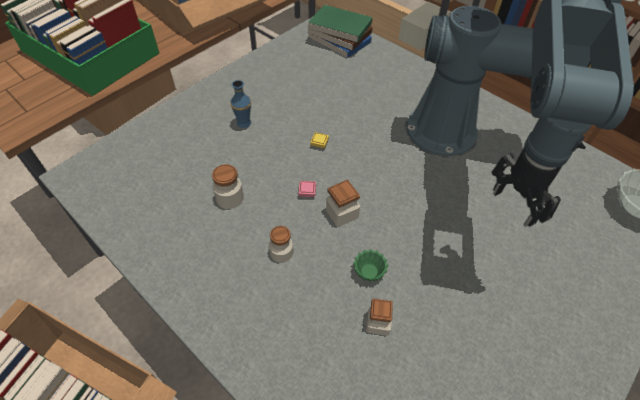

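All four lids match the outlines expected for seated lids in both views. The jar feet, vase (241,105) and dish (370,266) are where they were. Handing in.

```bash
python3 -c "
from workcell import manip
print(manip.close_job())"
```

```text
the job is handed in; nothing more can be done
None
```

All four lids are on their own jars, and I handed the job in at about 34 s of the 112 s allowed. No verdict is reported.

- **Order:** small round, large round, small square, then large square, each lowered gently onto its rim and released. The pink and yellow look-alikes were left alone.
- **Seating:** each lid touched its rim within about 0.3 mm of the expected height. Contact forces at the wrist were 5 to 8 N. The large square lid reached 18 N because I added an extra millimetre after it had already touched. The limit is 80 N.
- **Final pictures:** in both cameras the lids, level by eye, match the outlines expected for seated lids to about 1 pixel (around 2 mm). The jars, vase and dish show no movement.
- **Disagreement:** for the small square lid the top camera put it about 2 mm to one side of the expected outline, while the scene camera showed less. That is about the cameras' 2 mm calibration error and well inside the 8 mm limit.

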